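Sort the parts from a stripped computer into the spares trays

ROBOT

A 7-joint arm with a two-finger parallel gripper is mounted at the origin on the work surface. World frame = base frame: x ahead of the robot, y to its left, z up, the work surface at z = 0. Lengths are in mm, angles in rad, forces in N, time in s.
With the tool pointing down it reaches from about 425 to 800 mm from the base axis. Payload 8.3 kg.
Tool frame: the origin (TCP) lies on the front face of the gripper's body, between the roots of the fingers; the fingertips stand 73 mm ahead of it and the grasp point (between the pads) lies 54 mm ahead of it; z points along the fingers, y is the direction in which the jaws open and shut (so a half turn about z gives the same grasp; the last joint's range is limited). The gripper opens to 85 mm and grips with 20 to 120 N. Pads are 22 mm wide; open, the fingers measure 114 mm over their backs; the gripper's body (76 mm by 85 mm) begins 54 mm behind the grasp point. The pads swing forward as they close: fully open they stand 13 mm farther back than shut.
Start: joints at [1.117, 0.383, 0.016, 1.37, -0.006, 1.388, -0.046], TCP at [238.112, -577.85, 303.879] pointing down, gripper open.
Joint ranges: [-2.95, 2.95], [-0.25, 2.06], [-1.52, 1.56], [0.18, 2.33], [-1.44, 4.58], [0.02, 2.06], [-3.01, 3.01]. Speed limits (rad/s): [2.39, 2.39, 3.01, 3.01, 3.14, 3.14, 3.14].

INTERFACE

Orientations are given as a rotation vector (axis times angle).
In Python, from bench import arm gives the robot as it stands.
- The arm moves only by the tool arm_command, never from a script. Its argument "increments" is a list of rows, each an object with "offset": the shift along the tool's x, y, z in cm, a list of three; "rotation": the turn, a rotation vector about the tool's x, y, z in rad, a list of three. A call has 1 to 8 rows; each row is the pose to reach, as a shift and turn from the pose commanded when the call began, along the tool's axes at that moment; what a row does not reach only later rows make up. A row lasts 1/10 s, in which the tool goes at most 50 mm and 8.59 degrees, less where a joint would pass 70% of its speed; a pose out of reach is approached as far as the arm can. A call with a gripper value outside its range is refused whole. "hand" is the finger opening in cm, from 0 to 8.54, set as the call begins (left out, the last holds). The fingers move at their own pace and stop on an object; "force" is the grip in N (left out, the last holds). Time passes only in rows, so rows that repeat a pose let the fingers close. It gives the time, the measured TCP pose, the force and the opening at its end, in the units of the state.
- arm.sense(): the state, without advancing time (a new reading comes with each control period).
- arm.camera(name): name is "scene" or "top" or "wrist"; returns a dict with "img" (420x560x3 uint8, red, green, blue), "fov_y" (degrees; the focal length in pixels is half the picture's height over the tangent of half this angle, whatever the lens; pixels are square), "cx", "cy" (the principal point, pixels), "R" (3x3) and "t" (3): a world point X has camera coordinates R X + t; the wrist camera has in their place "T_tool_cam" (4x4, takes a point from camera to tool coordinates, whose origin is the TCP and whose axes are the flange's). Camera axes: x right, y down, z forward; pixel columns grow to the right and rows downward; lengths in mm; the calibration is good to about 2 mm. A picture is of the moment at which its call begins: read the wrist's pose just before it. There is no depth.
- arm.hand_in(): hands the job in, once; it reports no verdict.
The state is a dict: "t": time; "joint_positions": joint angles; "qvel": joint speeds; "tau": joint torques, N m; "position": TCP position; "tcp_rot": TCP orientation; "force": force on the tool from outside, world axes, zero at the start; "ft_torque": the same for the moment, N m; "grip_width": finger opening in mm.
Only numpy, scipy, OpenCV 4.12 (cv2) and the standard library are available. Lean on these libraries where they do the work, as an engineer would, in place of code of your own. Each camera call takes 0.05 s, during which the arm holds its last target.

TASK

Sort the parts pulled from the old computer into the spares trays: both memory modules into the blue tray, both cooling fans into the yellow tray and the finned heatsink into the red tray. Set each one down gently, never dropping it, flat on the tray's floor the same way up as it lies now, with no part on top of another, and leave the tub of screws and the mouse where they are.

Things in the scene. Friction and masses are not known exactly. Their poses are not given: they have to be found in the camera images.
- memory_black: Desktop memory module with a black metal heat spreader and a strip of gold contacts along one long edge, lying flat: 133 mm long (its x) x 32 mm wide (its y) x 7 mm thick, about 45 g; low, so grip it across the 32 mm width with the fingertips close to the surface. Origin: centre of its underside, z up. Lies flat on the mat (z = 0) at any of seven scattered spots.
- memory_silver: Desktop memory module with a silver-grey metal heat spreader and a strip of gold contacts along one long edge, lying flat: 133 mm long (its x) x 32 mm wide (its y) x 7 mm thick, about 45 g; low, so grip it across the 32 mm width with the fingertips close to the surface. Origin: centre of its underside, z up. Lies flat on the mat (z = 0) at any of seven scattered spots.
- fan_black: Square computer cooling fan with a black frame and black blades, lying flat: 60 x 60 mm (x, y) x 25 mm high, about 70 g. Grip it across two opposite sides. Origin: centre of its underside, z up. Lies flat on the mat (z = 0) at any of seven scattered spots.
- fan_white: Square computer cooling fan with a white frame and dark grey blades, lying flat: 60 x 60 mm (x, y) x 25 mm high, about 70 g. Grip it across two opposite sides. Origin: centre of its underside, z up. Lies flat on the mat (z = 0) at any of seven scattered spots.
- heatsink: Bare aluminium heatsink with rows of upright straight fins, base down: 60 mm (its x, along the fins) x 45 mm (its y) x 30 mm high, about 120 g. Grip it across the 45 mm width, on the outer fins. Origin: centre of its underside, z up. Lies flat on the mat (z = 0) at any of seven scattered spots.
- tray_blue: Shallow square open tray of blue plastic, fixed to the bench, for memory: outside 165 x 165 mm (its x, y), walls 3 mm thick, floor 3 mm thick, rim 30 mm above the bench, inside 159 x 159 mm, empty at the start. Origin: centre of its underside, on the bench; its axes run along its walls, z up. The three trays swap places from start to start: one far in the middle, one at each side.
- tray_yellow: Shallow square open tray of yellow plastic, fixed to the bench, for fans: outside 165 x 165 mm (its x, y), walls 3 mm thick, floor 3 mm thick, rim 30 mm above the bench, inside 159 x 159 mm, empty at the start. Origin: centre of its underside, on the bench; its axes run along its walls, z up. The three trays swap places from start to start: one far in the middle, one at each side.
- tray_red: Shallow square open tray of red plastic, fixed to the bench, for heatsinks: outside 165 x 165 mm (its x, y), walls 3 mm thick, floor 3 mm thick, rim 30 mm above the bench, inside 159 x 159 mm, empty at the start. Origin: centre of its underside, on the bench; its axes run along its walls, z up. The three trays swap places from start to start: one far in the middle, one at each side.
- screw_tub: Round white plastic tub of loose screws, 69 mm across the rim, 45 mm high, standing loose among the parts. To be left alone. Origin: centre of its underside, z up.
- mouse: Black wireless computer mouse, 105 mm long (its x) x 58 mm wide (its y) x 36 mm high, lying loose among the parts. To be left alone. Origin: centre of its underside, z up.
Mind the look-alikes: they are no part of the job. What is shaped like the memory_black but pink is not meant.

How it is judged:
By the outcome, as a careful person would: the job done as asked, in the order asked, and still so for the second after the job is handed in, with the robot touching nothing.
It also fails if it takes over 125 s, if anything falls off the work surface, if the arm or the gripper's body presses on something with over 40 N, if the wrist force passes 120 N, or if a joint passes its speed limit or range.

## Working session

There is one attempt and no reset: what is moved stays moved. The work goes in short steps, Python scripts to look and compute and a tool call to move; the robot and the scene stay as the last step left them, time stands still between calls to the robot, and variables do not carry over. Pictures are saved under pics/ and viewed, and the job is handed in when it is done.

Besides the shell and the picture viewer there is one more tool, called after ">>>" as name([rows], argument=value, ...), one row to a line, values as JSON. arm_command: Moves the arm, as the interface text tells. Its arguments: {"type":"object","properties":{"increments":{"type":"array","items":{"type":"object","properties":{"offset":{"type":"array","items":{"type":"number"}},"rotation":{"type":"array","items":{"type":"number"}}}}},"hand":{"type":"number"},"force":{"type":"number"}},"required":["increments"]}

```bash
ls; mkdir -p pics; python3 - <<'E'
from bench import arm
import cv2,numpy as np
print(arm.sense())
for n in ["scene","top"]:
    c=arm.camera(n); cv2.imwrite(f"pics/{n}0.png",c["img"][:,:,::-1])
    np.savez(f"{n}0.npz",**c)
    print({k:v for k,v in c.items() if k!="img"})
print(arm.sense()["t"])
E
```

```text
pics
{'t': 0.0, 'joint_positions': array([ 1.11710248,  0.38424282,  0.01631772,  1.37112677, -0.00628143,
        1.38820654, -0.04654608]), 'qvel': array([-1.43295935e-03, -1.68717682e-03, -9.67194846e-05,  1.35546280e-04,
       -1.69506340e-03, -8.57540644e-04, -2.74754319e-04]), 'tau': array([-1.20956571e-03, -6.27599072e+01,  8.43637604e-01, -3.71827626e+01,
        1.65162259e-02,  1.40206775e-02, -4.07849916e-05]), 'position': array([ 238.00219716, -577.52805324,  302.88778732]), 'tcp_rot': array([-3.07993251e+00, -6.09704620e-01,  6.38700563e-04]), 'force': array([ 0.26174733, -0.15589763,  0.11055722]), 'ft_torque': array([0.00645821, 0.06710606, 0.01172602]), 'grip_width': 85.48709170546078}
{'fov_y': 51.617018755718306, 'cx': 280.0427469677986, 'cy': 217.6159761775946, 'R': array([[ 0.24574697,  0.96923051, -0.01416491],
       [ 0.6828725 , -0.18347562, -0.70712223],
       [-0.68796335,  0.16410031, -0.70694944]]), 't': array([ -51.26678886, -252.08824722, 1573.43357714])}
{'fov_y': 51.06992921359124, 'cx': 290.26294967953726, 'cy': 209.58418029472114, 'R': array([[ 0.0206447 , -0.99975309,  0.00821946],
       [-0.98119835, -0.02183812, -0.1917626 ],
       [ 0.19189475, -0.00410604, -0.98140692]]), 't': array([ -40.52957442,  417.19603627, 1065.98843174])}
0.1
```

View pics/scene0.png

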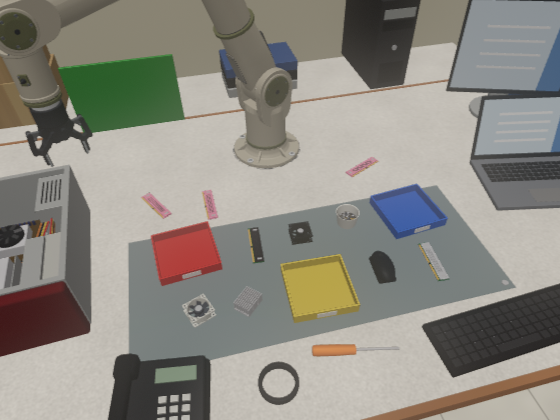

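View pics/top0.png

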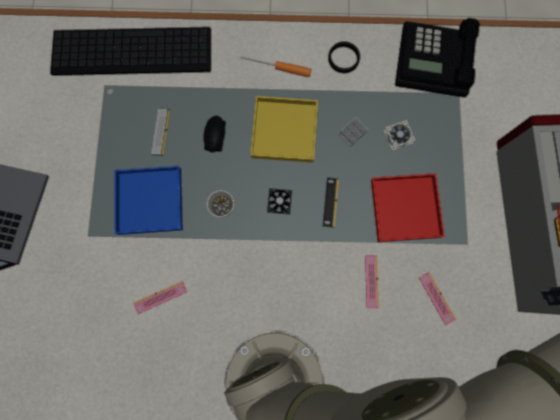

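Candidates (top view): memory_black (331,202) and memory_silver (160,132). The look-alikes are three pink modules at (160,297), (372,281) and (437,298). fan_black is at (280,201), fan_white (399,134) and heatsink (353,131). Leave alone: tub (220,203) and mouse (214,134). Trays: blue (148,200), yellow (285,129), red (407,208).

```bash
cat > h.py <<'E'
import numpy as np,cv2
def F(c): return 210/np.tan(np.radians(c["fov_y"])/2)
def ray(c,u,v,z,R=None,t=None):
    R=c["R"] if R is None else R; t=c["t"] if t is None else t
    f=F(c); d=R.T@np.array([(u-c["cx"])/f,(v-c["cy"])/f,1]); o=-R.T@t
    return o+d*(z-o[2])/d[2]
def proj(c,X):
    p=c["R"]@np.array(X)+c["t"]; return F(c)*p[0]/p[2]+c["cx"],F(c)*p[1]/p[2]+c["cy"]
E
python3 - <<'E'
from h import *
c=dict(np.load("top0.npz")); im=np.ascontiguousarray(c["img"][:,:,::-1])
big=cv2.resize(im[80:250,85:475],None,fx=2,fy=2,interpolation=cv2.INTER_CUBIC)
cv2.imwrite("pics/crop0.png",big)
lab=cv2.cvtColor(im,cv2.COLOR_BGR2LAB).astype(float)
mat=np.median(lab[150:170,330:370].reshape(-1,3),axis=0);print(mat)
m=(np.abs(lab-mat).max(axis=2)>14).astype(np.uint8); m[:90]=0;m[238:]=0;m[:,:100]=0;m[:,462:]=0
n,l,s,ce=cv2.connectedComponentsWithStats(m)
for i in range(1,n):
    if s[i,4]>60:
        ys,xs=np.where(l==i); r=cv2.minAreaRect(np.c_[xs,ys].astype(np.float32)); 
        z=dict(zip([],[])); 
        P=[ray(c,*p,15)[:2].round(0).tolist() for p in cv2.boxPoints(r)]
        print(s[i].tolist(),np.round(r[0],1),np.round(r[1],1),round(r[2],1),ray(c,*r[0],15)[:2].round(),P)
E
```

```text
[107. 125. 127.]
[100, 90, 4, 31, 70] [101.5 105. ] [30.  3.] 90.0 [698. 482.] [[742.0, 491.0], [742.0, 483.0], [656.0, 474.0], [656.0, 482.0]]
[320, 90, 142, 8, 373] [390.5  93.5] [141.   7.] 0.0 [ 751. -298.] [[736.0, -106.0], [756.0, -106.0], [766.0, -491.0], [745.0, -490.0]]
[250, 96, 68, 67, 4024] [283.8 128.7] [64.4 63.2] 4.1 [643. -10.] [[559.0, 79.0], [738.0, 73.0], [729.0, -101.0], [550.0, -91.0]]
[152, 108, 19, 49, 478] [160.6 131.6] [12.2 49. ] 8.7 [627. 318.] [[561.0, 338.0], [698.0, 329.0], [693.0, 297.0], [557.0, 306.0]]
[202, 114, 25, 40, 783] [213.6 133.5] [23.3 39.3] 4.8 [625. 177.] [[572.0, 209.0], [682.0, 206.0], [678.0, 144.0], [568.0, 147.0]]
[384, 120, 31, 30, 453] [399.2 134.6] [24.4 26.3] 70.6 [ 633. -318.] [[652.0, -275.0], [679.0, -342.0], [615.0, -362.0], [589.0, -295.0]]
[113, 165, 71, 71, 4622] [147.1 200.1] [67.4 71. ] 87.0 [440. 338.] [[522.0, 442.0], [537.0, 258.0], [359.0, 237.0], [346.0, 416.0]]
[370, 173, 75, 65, 4272] [407.1 206.8] [65.  70.5] 86.1 [ 437. -333.] [[515.0, -238.0], [532.0, -423.0], [361.0, -427.0], [345.0, -247.0]]
[322, 177, 17, 51, 606] [330.3 202. ] [12.7 50.1] 5.2 [ 445. -135.] [[381.0, -113.0], [513.0, -124.0], [511.0, -157.0], [379.0, -145.0]]
[267, 188, 26, 27, 572] [279.2 200.9] [24.2 25.2] 4.8 [445.  -3.] [[414.0, 30.0], [481.0, 27.0], [477.0, -36.0], [410.0, -32.0]]
[209, 192, 24, 25, 388] [220.3 203.3] [21.9 22.6] 45.0 [436. 149.] [[434.0, 190.0], [477.0, 151.0], [437.0, 109.0], [394.0, 148.0]]
```

View pics/crop0.png

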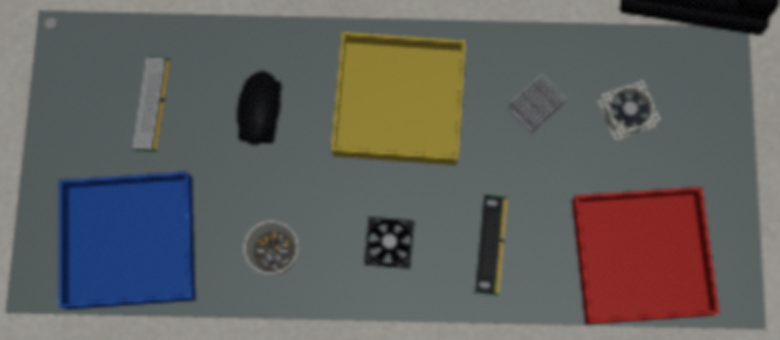

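```bash
cat >> h.py <<'E'
from scipy.spatial.transform import Rotation as Ro
def Rt(yaw):
    y=np.radians(yaw); x=np.array([np.cos(y),np.sin(y),0]); z=np.array([0,0,-1.]); return np.c_[x,np.cross(z,x),z]
def go(s,xyz,yaw):
    R=Ro.from_rotvec(s["tcp_rot"]).as_matrix()
    T=Rt(yaw); 
    if (Rt(yaw)[:,0]@R[:,0])<0: pass
    print("off cm",(R.T@(np.array(xyz)-s["position"])/10).round(2),"rot",Ro.from_matrix(R.T@T).as_rotvec().round(3), "yaw now",np.degrees(np.arctan2(R[1,0],R[0,0])).round(2),"tilt",np.degrees(np.arccos(-R[2,2])).round(2))
def wcam(arm,name):
    s=arm.sense(); c=arm.camera("wrist"); cv2.imwrite(f"pics/{name}.png",c["img"][:,:,::-1])
    R=Ro.from_rotvec(s["tcp_rot"]).as_matrix(); T=np.eye(4);T[:3,:3]=R;T[:3,3]=s["position"]
    M=np.linalg.inv(T@c["T_tool_cam"]); c["R"]=M[:3,:3];c["t"]=M[:3,3]; np.savez(name+".npz",**c); return s,c
E
python3 - <<'E'
from h import *
from bench import arm
s,c=wcam(arm,"w0"); print(c["T_tool_cam"].round(3),c["fov_y"])
go(s,[470,-135,250],-5)
# trays rim
for n,z in [("top",30)]:
    c=dict(np.load("top0.npz"));im=c["img"][:,:,::-1].copy();hsv=cv2.cvtColor(im,cv2.COLOR_BGR2HSV)
    for nm,lo,hi in [("blue",105,125),("yellow",20,32),("red",170,180)]:
        m=((hsv[:,:,0]>=lo)&(hsv[:,:,0]<=hi)&(hsv[:,:,1]>140)).astype(np.uint8)
        k,l,st,_=cv2.connectedComponentsWithStats(m);i=1+st[1:,4].argmax()
        cn=max(cv2.findContours((l==i).astype(np.uint8),0,1)[0],key=cv2.contourArea)
        P=np.array([ray(c,*p[0],30)[:2] for p in cn],np.float32); r=cv2.minAreaRect(P); print(nm,r,st[i])
E
```

```text
[[ -0.     -0.951  -0.31   77.708]
 [  1.     -0.      0.      1.052]
 [ -0.     -0.31    0.951 -69.7  ]
 [  0.      0.      0.      1.   ]] 62.54489399668511
off cm [ 38.31 -32.07   5.35] rot [-0.002  0.     0.478] yaw now 22.39 tilt 0.1
blue ((438.9779052734375, 331.44317626953125), (167.24424743652344, 166.8192596435547), 5.416201591491699) [ 115  166   67   68 4244]
yellow ((638.0814208984375, -10.865570068359375), (162.2426300048828, 169.35679626464844), 87.03864288330078) [ 251   97   66   64 3733]
red ((656.0113525390625, -653.9820556640625), (41.70309829711914, 190.0694580078125), 23.068374633789062) [498 116  62  31 384]
```

View pics/w0.png

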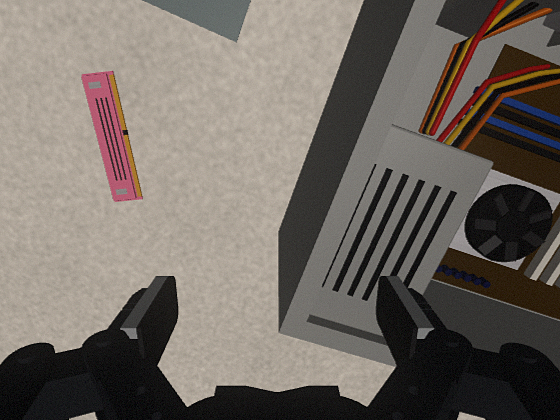

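The wrist view shows a pink look-alike at (112,136) and the PC case at the right. I'm moving above memory_black.

>>> arm_command([
  {"offset": [38, -32, 0], "rotation": [0, 0, 0.478]},
  {"offset": [38, -32, 0], "rotation": [0, 0, 0.478]},
  {"offset": [38, -32, 0], "rotation": [0, 0, 0.478]},
  {"offset": [38, -32, 0], "rotation": [0, 0, 0.478]},
  {"offset": [38, -32, 0], "rotation": [0, 0, 0.478]},
  {"offset": [38, -32, 0], "rotation": [0, 0, 0.478]},
  {"offset": [38, -32, 0], "rotation": [0, 0, 0.478]},
  {"offset": [38, -32, 0], "rotation": [0, 0, 0.478]},
], hand=5.5, force=30)

```text
t: 0.95
position: [421.4, -224.7, 304.0]
tcp_rot: [3.138, -0.137, 0.0]
force: [1.2, 0.2, -0.8]
grip_width: 55.1
```

>>> arm_command([
  {"offset": [0, 0, 0]},
  {"offset": [0, 0, 0]},
  {"offset": [0, 0, 0]},
])

```text
schema error: expected keys offset, rotation
```

>>> arm_command([
  {"offset": [0, 0, 0], "rotation": [0, 0, 0]},
  {"offset": [0, 0, 0], "rotation": [0, 0, 0]},
])

```text
t: 1.15
position: [421.5, -225.5, 303.9]
tcp_rot: [3.139, -0.131, -0.0]
force: [-0.0, -0.0, 0.7]
grip_width: 55.1
```

```bash
python3 - <<'E'
from h import *
from bench import arm
s,c=wcam(arm,"w1"); print(s["position"],np.abs(s["qvel"]).max())
go(s,[470,-135,270],-5)
E
```

```text
[ 421.49741624 -225.45100094  303.87768031] 0.049713860406370144
off cm [ 4.08 -9.42  3.39] rot [0.    0.    0.004] yaw now -4.8 tilt 0.01
```

View pics/w1.png

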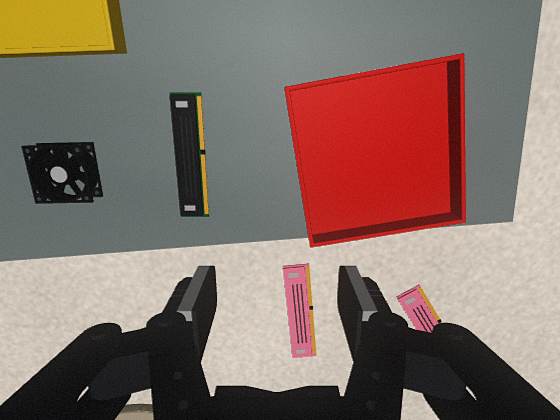

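The wrist view shows memory_black (188,154), fan_black (62,172), the red tray (376,150) and a pink look-alike (298,310). Next I'll measure these.

```bash
cat >> h.py <<'E'
def rect(c,mask,z,show=None):
    """min-area rectangle on plane z of biggest blob"""
    k,l,st,_=cv2.connectedComponentsWithStats(mask.astype(np.uint8));i=1+st[1:,4].argmax()
    cn=max(cv2.findContours((l==i).astype(np.uint8),0,1)[0],key=cv2.contourArea)
    P=np.array([ray(c,*p[0],z)[:2] for p in cn],np.float32); r=cv2.minAreaRect(P)
    b=cv2.boxPoints(r); e=b[1]-b[0]; f=b[2]-b[1]; L=e if np.hypot(*e)>=np.hypot(*f) else f
    a=np.degrees(np.arctan2(L[1],L[0])); a=(a+90)%180-90
    return np.round(r[0],1),np.round(sorted(r[1]),1),round(float(a),2),np.round(st[i],0).tolist()
def nonmat(c,x0,x1,y0,y1,th=14):
    im=np.ascontiguousarray(c["img"][:,:,::-1]); lab=cv2.cvtColor(im,cv2.COLOR_BGR2LAB).astype(float)
    sub=lab[y0:y1,x0:x1]; e=np.r_[sub[0],sub[-1],sub[:,0],sub[:,-1]]; mat=np.median(e,axis=0)
    m=np.zeros(im.shape[:2],np.uint8); m[y0:y1,x0:x1]=(np.abs(sub-mat).max(axis=2)>th); return m
E
python3 - <<'E'
from h import *
c=dict(np.load("w1.npz"))
print("mem",rect(c,nonmat(c,150,230,80,230),6))
print("fan",rect(c,nonmat(c,10,115,128,215),25),rect(c,nonmat(c,10,115,128,215),0))
hsv=cv2.cvtColor(c["img"],cv2.COLOR_RGB2HSV)
m=((hsv[:,:,0]>=172)|(hsv[:,:,0]<8))&(hsv[:,:,1]>150);m[250:]=0
print("red",rect(c,m,30))
E
```

```text
mem (array([ 447.9, -136.8]), array([ 33.7, 131.8]), -4.58, [169, 92, 41, 125, 3869])
fan (array([445.3,  -9.8]), array([63.3, 74.1]), 85.19, [21, 142, 82, 62, 4130]) (array([441.4,   6.3]), array([67.9, 79.4]), 85.19, [21, 142, 82, 62, 4130])
red (array([ 434.5, -331.8]), array([166. , 166.1]), -84.76, [285, 53, 181, 194, 28062])
```

```bash
python3 - <<'E'
from h import *
from bench import arm
s=arm.sense()
go(s,[448,-137,150],-4.6);go(s,[448,-137,76],-4.6)
E
```

```text
off cm [ 1.94 -9.2  15.37] rot [ 0.     0.    -0.006] yaw now -4.97 tilt 0.03
off cm [ 1.94 -9.2  22.77] rot [ 0.     0.    -0.006] yaw now -4.97 tilt 0.03
```

>>> arm_command([
  {"offset": [1.9, -9.2, 5], "rotation": [0, 0, 0]},
  {"offset": [1.9, -9.2, 10], "rotation": [0, 0, 0]},
  {"offset": [1.9, -9.2, 15], "rotation": [0, 0, 0]},
  {"offset": [1.9, -9.2, 15.4], "rotation": [0, 0, 0]},
  {"offset": [1.9, -9.2, 15.4], "rotation": [0, 0, 0]},
])

```text
t: 1.7
position: [444.4, -136.1, 145.0]
tcp_rot: [-3.136, 0.137, 0.015]
force: [0.0, -0.5, -0.5]
grip_width: 54.9
```

```bash
python3 - <<'E'
from h import *
from bench import arm
s,c=wcam(arm,"w2"); print(s["position"],np.abs(s["qvel"]).max())
print("mem",rect(c,nonmat(c,220,345,20,235),6))
go(s,[448,-137,76],-4.6)
E
```

```text
[ 444.43405238 -136.14713624  145.03156093] 0.10709968988242362
mem (array([ 475.9, -138.5]), array([31.8, 76.3]), -4.78, [246, 112, 55, 123, 6375])
off cm [0.43 0.07 6.9 ] rot [-0.002  0.01  -0.007] yaw now -5.02 tilt 0.59
```

View pics/w2.png

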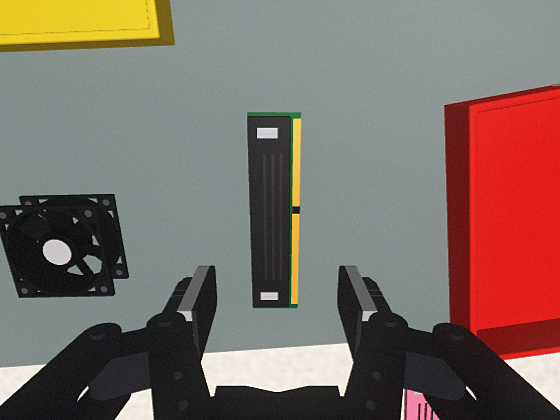

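memory_black, with its gold edge to the right, spans (247–301, 112–308) and lies centred between the fingers.

```bash
python3 - <<'E'
from h import *
from bench import arm
c=dict(np.load("w2.npz"))
print("mem",rect(c,nonmat(c,225,330,60,325),6))
s=arm.sense(); print(s["position"])
go(s,[447,-138,76],-4.7)
E
```

```text
mem (array([ 448.1, -135.9]), array([ 32.4, 132.1]), -5.0, [246, 112, 56, 197, 9831])
[ 446.08290115 -137.36708109  148.18716393]
off cm [0.14 0.06 7.22] rot [-0.001  0.006 -0.006] yaw now -5.06 tilt 0.34
```

>>> arm_command([
  {"offset": [0, 0, 3], "rotation": [0, 0, 0]},
  {"offset": [0, 0, 5], "rotation": [0, 0, 0]},
  {"offset": [0, 0, 6.5], "rotation": [0, 0, 0]},
  {"offset": [0, 0, 7.2], "rotation": [0, 0, 0]},
  {"offset": [0, 0, 7.4], "rotation": [0, 0, 0]},
  {"offset": [0, 0, 7.4], "rotation": [0, 0, 0]},
  {"offset": [0, 0, 7.4], "rotation": [0, 0, 0]},
  {"offset": [0, 0, 7.4], "rotation": [0, 0, 0]},
])

```text
t: 2.55
position: [448.5, -136.9, 76.8]
tcp_rot: [3.138, -0.137, 0.002]
force: [-0.9, -0.4, -0.4]
grip_width: 54.8
```

```bash
python3 - <<'E'
from h import *
from bench import arm
s,c=wcam(arm,"w3"); print(s["position"],s["force"])
go(s,[447.5,-136.5,75.5],-4.8)
E
```

```text
[ 448.49747319 -136.91977922   76.81575827] [-0.85408977 -0.43422777 -0.41432252]
off cm [-0.1  -0.03  0.13] rot [ 0.    -0.001 -0.004] yaw now -5.0 tilt 0.09
```

View pics/w3.png

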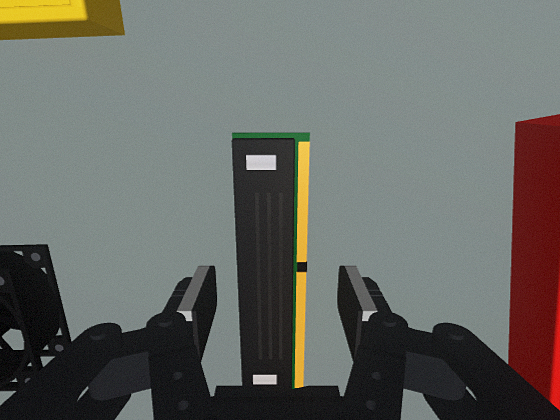

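The fingers straddle memory_black. I'll lower slightly and close.

>>> arm_command([
  {"offset": [0, 0, 0.15], "rotation": [0, 0, 0]},
  {"offset": [0, 0, 0.15], "rotation": [0, 0, 0]},
  {"offset": [0, 0, 0.15], "rotation": [0, 0, 0]},
  {"offset": [0, 0, 0.15], "rotation": [0, 0, 0]},
  {"offset": [0, 0, 0.15], "rotation": [0, 0, 0]},
  {"offset": [0, 0, 0.15], "rotation": [0, 0, 0]},
], hand=2.0, force=30)

```text
t: 3.2
position: [448.1, -136.6, 74.6]
tcp_rot: [-3.139, 0.137, -0.0]
force: [-1.9, 0.4, 6.0]
grip_width: 31.0
```

>>> arm_command([
  {"offset": [0, 0, -0.5], "rotation": [0, 0, 0]},
  {"offset": [0, 0, -2], "rotation": [0, 0, 0]},
  {"offset": [0, 0, -5], "rotation": [0, 0, 0]},
  {"offset": [0, 0, -9], "rotation": [0, 0, 0]},
  {"offset": [0, 0, -13], "rotation": [0, 0, 0]},
  {"offset": [0, 0, -16], "rotation": [0, 0, 0]},
  {"offset": [0, 0, -16], "rotation": [0, 0, 0]},
  {"offset": [0, 0, -16], "rotation": [0, 0, 0]},
])

```text
t: 4.0
position: [448.1, -136.7, 234.9]
tcp_rot: [3.138, -0.137, 0.002]
force: [-0.0, 0.5, -0.6]
grip_width: 30.5
```

```bash
python3 - <<'E'
from h import *
from bench import arm
s,c=wcam(arm,"w4"); print(s["position"],s["grip_width"])
go(s,[420,250,260],5)
E
```

```text
[ 448.0802824  -136.70993985  234.87488501] 30.492744059252747
off cm [ -6.16 -38.28  -2.54] rot [ 0.    -0.001 -0.174] yaw now -5.0 tilt 0.08
```

View pics/w4.png

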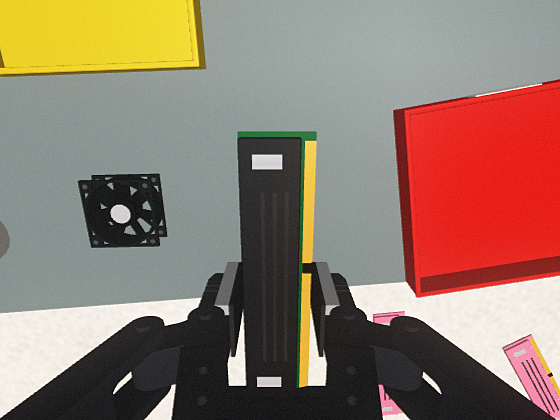

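The module is held level (236–318, 130–388). Moving toward the blue tray.

>>> arm_command([
  {"offset": [-6.2, -38.3, -2.5], "rotation": [0, 0, -0.17]},
  {"offset": [-6.2, -38.3, -2.5], "rotation": [0, 0, -0.17]},
  {"offset": [-6.2, -38.3, -2.5], "rotation": [0, 0, -0.17]},
  {"offset": [-6.2, -38.3, -2.5], "rotation": [0, 0, -0.17]},
  {"offset": [-6.2, -38.3, -2.5], "rotation": [0, 0, -0.17]},
  {"offset": [-6.2, -38.3, -2.5], "rotation": [0, 0, -0.17]},
  {"offset": [-6.2, -38.3, -2.5], "rotation": [0, 0, -0.17]},
  {"offset": [-6.2, -38.3, -2.5], "rotation": [0, 0, -0.17]},
])

```text
t: 4.85
position: [418.0, 253.0, 258.3]
tcp_rot: [-3.139, -0.133, 0.003]
force: [1.1, 0.1, 0.6]
grip_width: 30.9
```

>>> arm_command([
  {"offset": [0, 0, 0], "rotation": [0, 0, 0]},
  {"offset": [0, 0, 0], "rotation": [0, 0, 0]},
  {"offset": [0, 0, 0], "rotation": [0, 0, 0]},
])

```text
t: 5.15
position: [419.5, 248.9, 258.2]
tcp_rot: [3.138, 0.128, -0.003]
force: [-0.7, -0.3, -0.3]
grip_width: 31.1
```

```bash
python3 - <<'E'
from h import *
from bench import arm
s,c=wcam(arm,"w5"); print(s["position"],s["grip_width"],np.abs(s["qvel"]).max())
hsv=cv2.cvtColor(c["img"],cv2.COLOR_RGB2HSV)
m=((hsv[:,:,0]>=105)&(hsv[:,:,0]<125))&(hsv[:,:,1]>150)
print("blue",rect(c,m,30))
E
```

```text
[419.53430941 248.8820085  258.20536469] 31.063755754612092 0.01506871127826298
blue (array([439.4, 334.1]), array([165.7, 165.9]), 5.35, [63, 55, 211, 195, 33078])
```

View pics/w5.png

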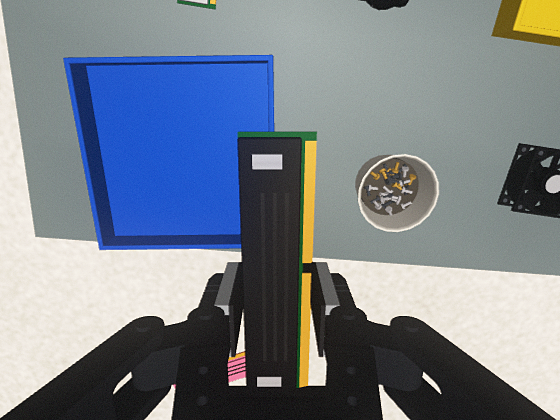

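The blue tray (65–274, 55–249) is centred at (439.4, 334.1) with yaw 5.4°. The module goes on its left half.

```bash
python3 - <<'E'
from h import *
from bench import arm
s=arm.sense()
go(s,[435.9,370.9,130],5.4)
go(s,[435.9,370.9,78],5.4)
E
```

```text
off cm [  2.62 -12.07  12.83] rot [ 0.001  0.002 -0.014] yaw now 4.62 tilt 0.11
off cm [  2.62 -12.07  18.03] rot [ 0.001  0.002 -0.014] yaw now 4.62 tilt 0.11
```

>>> arm_command([
  {"offset": [0.9, -4, 4], "rotation": [0, 0, -0.014]},
  {"offset": [1.8, -8, 8], "rotation": [0, 0, -0.014]},
  {"offset": [2.6, -12.1, 11], "rotation": [0, 0, -0.014]},
  {"offset": [2.6, -12.1, 12.8], "rotation": [0, 0, -0.014]},
  {"offset": [2.6, -12.1, 12.8], "rotation": [0, 0, -0.014]},
  {"offset": [2.6, -12.1, 12.8], "rotation": [0, 0, -0.014]},
  {"offset": [2.6, -12.1, 12.8], "rotation": [0, 0, -0.014]},
  {"offset": [2.6, -12.1, 12.8], "rotation": [0, 0, -0.014]},
])

```text
t: 6.0
position: [436.7, 372.1, 133.2]
tcp_rot: [-3.137, -0.149, -0.004]
force: [-0.4, -0.1, -0.1]
grip_width: 30.8
```

```bash
python3 - <<'E'
from h import *
from bench import arm
s,c=wcam(arm,"w6"); print(s["position"],s["grip_width"],np.abs(s["qvel"]).max())
go(s,[435.9,370.9,78],5.4)
E
```

```text
[436.73910532 372.14732801 133.18174641] 30.845251240500794 0.004067418712389625
off cm [-0.11  0.12  5.52] rot [-0.001 -0.003  0.   ] yaw now 5.43 tilt 0.16
```

View pics/w6.png

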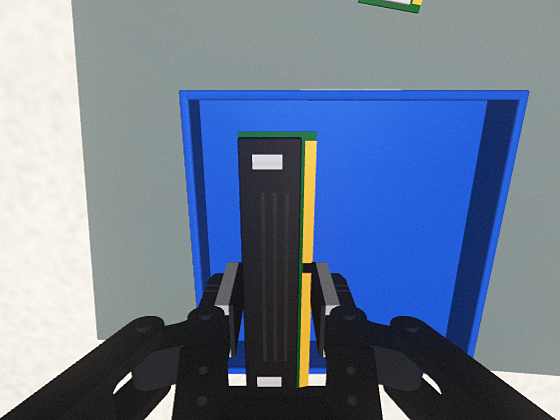

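The module sits over the left part of the blue tray, clear of the walls. Lowering.

>>> arm_command([
  {"offset": [-0.1, 0.1, 2], "rotation": [0, 0, 0]},
  {"offset": [-0.1, 0.1, 3.5], "rotation": [0, 0, 0]},
  {"offset": [-0.1, 0.1, 4.5], "rotation": [0, 0, 0]},
  {"offset": [-0.1, 0.1, 5.2], "rotation": [0, 0, 0]},
  {"offset": [-0.1, 0.1, 5.3], "rotation": [0, 0, 0]},
  {"offset": [-0.1, 0.1, 5.3], "rotation": [0, 0, 0]},
  {"offset": [-0.1, 0.1, 5.3], "rotation": [0, 0, 0]},
])

```text
t: 6.75
position: [434.7, 372.3, 79.0]
tcp_rot: [-3.137, -0.152, -0.001]
force: [1.2, 0.4, -0.1]
grip_width: 30.6
```

>>> arm_command([
  {"offset": [0, 0, 0.1], "rotation": [0, 0, 0]},
  {"offset": [0, 0, 0.1], "rotation": [0, 0, 0]},
  {"offset": [0, 0, 0.1], "rotation": [0, 0, 0]},
])

```text
t: 7.05
position: [434.7, 372.1, 77.7]
tcp_rot: [-3.138, -0.152, -0.001]
force: [0.2, -0.1, 0.1]
grip_width: 30.5
```

>>> arm_command([
  {"offset": [0, 0, 0.1], "rotation": [0, 0, 0]},
  {"offset": [0, 0, 0.1], "rotation": [0, 0, 0]},
  {"offset": [0, 0, 0.1], "rotation": [0, 0, 0]},
])

```text
t: 7.35
position: [434.7, 372.2, 77.6]
tcp_rot: [-3.138, -0.152, -0.001]
force: [-3.8, -2.9, 11.0]
grip_width: 31.0
```

Contact at 11 N. Releasing.

>>> arm_command([
  {"offset": [0, 0, 0], "rotation": [0, 0, 0]},
  {"offset": [0, 0, 0], "rotation": [0, 0, 0]},
  {"offset": [0, 0, 0], "rotation": [0, 0, 0]},
  {"offset": [0, 0, -0.5], "rotation": [0, 0, 0]},
  {"offset": [0, 0, -2], "rotation": [0, 0, 0]},
  {"offset": [0, 0, -5], "rotation": [0, 0, 0]},
  {"offset": [0, 0, -10], "rotation": [0, 0, 0]},
  {"offset": [0, 0, -15], "rotation": [0, 0, 0]},
], hand=4.3)

```text
t: 8.15
position: [433.9, 371.8, 228.9]
tcp_rot: [-3.138, -0.153, 0.001]
force: [0.7, 0.3, 0.1]
grip_width: 43.2
```

```bash
python3 - <<'E'
from h import *
from bench import arm
s,c=wcam(arm,"w7"); print(s["position"],s["grip_width"],np.abs(s["qvel"]).max())
go(s,[620,290,230],4)
E
```

```text
[433.94751033 371.79810542 228.89381036] 43.230169779303445 0.9513674079854969
off cm [17.72  9.95 -0.13] rot [-0.     0.001  0.028] yaw now 5.59 tilt 0.04
```

View pics/w7.png

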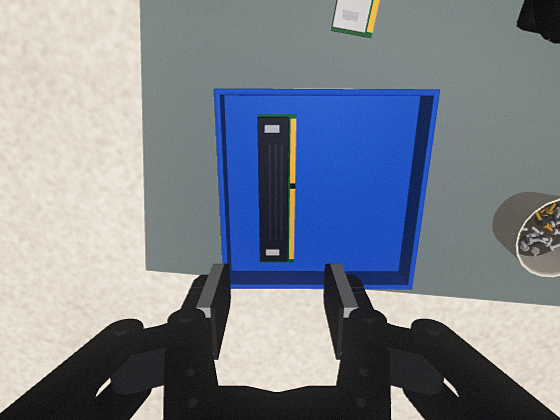

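memory_black lies flat in the blue tray (258–296, 115–262). Next is the silver module.

>>> arm_command([
  {"offset": [5, 2, -1], "rotation": [0, 0, 0.08]},
  {"offset": [10, 4, -1], "rotation": [0, 0, 0.08]},
  {"offset": [15, 6, -1], "rotation": [0, 0, 0.14]},
  {"offset": [17.7, 7, -1], "rotation": [0, 0, 0.14]},
  {"offset": [17.7, 7, -1], "rotation": [0, 0, 0.14]},
  {"offset": [17.7, 7, -1], "rotation": [0, 0, 0.14]},
  {"offset": [17.7, 7, -1], "rotation": [0, 0, 0.14]},
], hand=5.5)

```text
t: 8.9
position: [616.4, 320.6, 237.3]
tcp_rot: [-3.14, 0.065, 0.0]
force: [-0.1, 1.1, 1.2]
grip_width: 55.5
```

```bash
python3 - <<'E'
from h import *
from bench import arm
s,c=wcam(arm,"w8"); print(s["position"],s["grip_width"],np.abs(s["qvel"]).max())
E
```

```text
[616.35953973 320.58343101 237.34956934] 55.465184397344714 0.010886667683524373
```

View pics/w8.png

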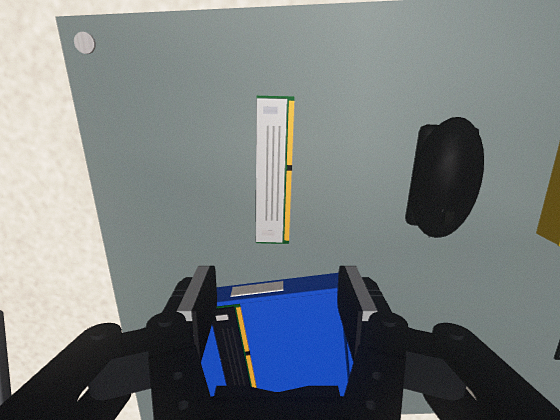

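The silver module spans (256–295, 96–243), with its gold edge on the right and the mouse well clear at (447,177).

```bash
python3 - <<'E'
from h import *
from bench import arm
c=dict(np.load("w8.npz"))
r=rect(c,nonmat(c,230,325,75,262),6);print(r)
s=arm.sense(); go(s,[*r[0],76],r[2])
E
```

```text
(array([631.2, 321.4]), array([ 32.6, 133.1]), -3.99, [255, 95, 41, 149, 5031])
off cm [ 1.5  -0.11 16.15] rot [-0.001 -0.     0.029] yaw now -2.33 tilt 0.07
```

>>> arm_command([
  {"offset": [1.5, -0.1, 4], "rotation": [0, 0, 0.029]},
  {"offset": [1.5, -0.1, 8.5], "rotation": [0, 0, 0.029]},
  {"offset": [1.5, -0.1, 12.5], "rotation": [0, 0, 0.029]},
  {"offset": [1.5, -0.1, 15], "rotation": [0, 0, 0.029]},
  {"offset": [1.5, -0.1, 15.9], "rotation": [0, 0, 0.029]},
  {"offset": [1.5, -0.1, 15.9], "rotation": [0, 0, 0.029]},
  {"offset": [1.5, -0.1, 15.9], "rotation": [0, 0, 0.029]},
  {"offset": [1.5, -0.1, 15.9], "rotation": [0, 0, 0.029]},
])

```text
t: 9.75
position: [633.4, 320.6, 80.2]
tcp_rot: [-3.137, 0.113, -0.005]
force: [0.4, -0.2, 0.5]
grip_width: 55.1
```

```bash
python3 - <<'E'
from h import *
from bench import arm
s,c=wcam(arm,"w9"); print(s["position"],s["force"],np.abs(s["qvel"]).max())
r=rect(c,nonmat(c,215,335,100,300),6);print(r)
go(s,[631,321.4,75],-4)
E
```

```text
[633.39194156 320.63405085  80.16661978] [ 0.39834457 -0.23843802  0.48301277] 0.004638499511826986
(array([659.3, 319.7]), array([31.8, 76.5]), -3.8, [232, 136, 77, 164, 10821])
off cm [-0.25 -0.06  0.52] rot [-0.002 -0.003 -0.002] yaw now -4.13 tilt 0.22
```

View pics/w9.png

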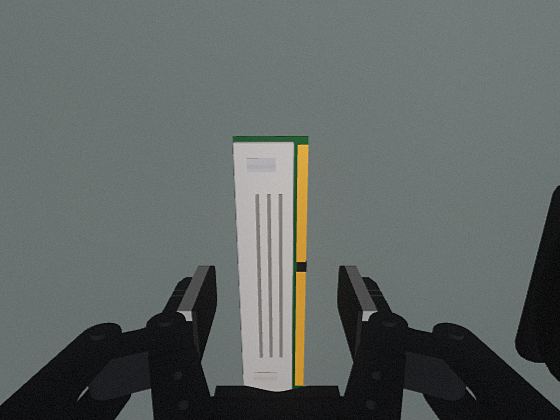

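The fingers straddle it in the same geometry as before. Lowering and closing.

>>> arm_command([
  {"offset": [-0.1, 0, 0.25], "rotation": [0, 0, 0]},
  {"offset": [-0.1, 0, 0.45], "rotation": [0, 0, 0]},
  {"offset": [-0.1, 0, 0.45], "rotation": [0, 0, 0]},
  {"offset": [-0.1, 0, 0.45], "rotation": [0, 0, 0]},
])

```text
t: 10.2
position: [631.5, 319.7, 72.8]
tcp_rot: [3.139, -0.113, -0.0]
force: [0.2, 0.1, 0.0]
grip_width: 55.1
```

>>> arm_command([
  {"offset": [0, 0, 0], "rotation": [0, 0, 0]},
  {"offset": [0, 0, 0], "rotation": [0, 0, 0]},
  {"offset": [0, 0, 0], "rotation": [0, 0, 0]},
  {"offset": [0, 0, 0], "rotation": [0, 0, 0]},
  {"offset": [0, 0, 0], "rotation": [0, 0, 0]},
], hand=2.0)

```text
t: 10.7
position: [631.6, 319.9, 73.2]
tcp_rot: [-3.139, 0.113, -0.001]
force: [0.6, 0.0, 1.7]
grip_width: 30.8
```

>>> arm_command([
  {"offset": [0, 0, -0.5], "rotation": [0, 0, 0]},
  {"offset": [0, 0, -2], "rotation": [0, 0, 0]},
  {"offset": [0, 0, -5], "rotation": [0, 0, 0]},
  {"offset": [0, 0, -9], "rotation": [0, 0, 0]},
  {"offset": [-2, 0, -12], "rotation": [0, 0, 0]},
  {"offset": [-6, 0, -13], "rotation": [0, 0, 0]},
  {"offset": [-10, 0, -13], "rotation": [0, 0, 0]},
  {"offset": [-10, 0, -13], "rotation": [0, 0, 0]},
])

```text
t: 11.5
position: [525.6, 329.6, 204.5]
tcp_rot: [3.14, -0.101, -0.003]
force: [-0.2, 0.6, -1.3]
grip_width: 30.6
```

```bash
python3 - <<'E'
from h import *
from bench import arm
s=arm.sense(); print(s["position"],s["grip_width"],np.abs(s["qvel"]).max())
go(s,[442.9,297.3,135],5.4)
E
```

```text
[525.57609017 329.6112011  204.51616121] 30.586641509752646 0.10615172625386009
off cm [-8.03  3.76  6.97] rot [-0.     0.002 -0.159] yaw now -3.7 tilt 0.1
```

>>> arm_command([
  {"offset": [-4, 1.9, 0], "rotation": [0, 0, -0.1]},
  {"offset": [-8, 3.7, 1], "rotation": [0, 0, -0.159]},
  {"offset": [-8, 3.7, 4], "rotation": [0, 0, -0.159]},
  {"offset": [-8, 3.7, 6.5], "rotation": [0, 0, -0.159]},
  {"offset": [-8, 3.7, 7], "rotation": [0, 0, -0.159]},
  {"offset": [-8, 3.7, 7], "rotation": [0, 0, -0.159]},
  {"offset": [-8, 3.7, 7], "rotation": [0, 0, -0.159]},
])

```text
t: 12.2
position: [450.1, 296.6, 134.4]
tcp_rot: [-3.137, -0.136, -0.002]
force: [0.1, -0.9, 0.2]
grip_width: 31.2
```

```bash
python3 - <<'E'
from h import *
from bench import arm
s,c=wcam(arm,"w10"); print(s["position"],s["grip_width"],np.abs(s["qvel"]).max())
go(s,[442.9,297.3,79],5.4)
E
```

```text
[450.07405259 296.61508466 134.39422925] 31.222118486904073 0.006290750273380584
off cm [-0.72 -0.12  5.54] rot [-0.001 -0.001 -0.007] yaw now 4.98 tilt 0.11
```

View pics/w10.png

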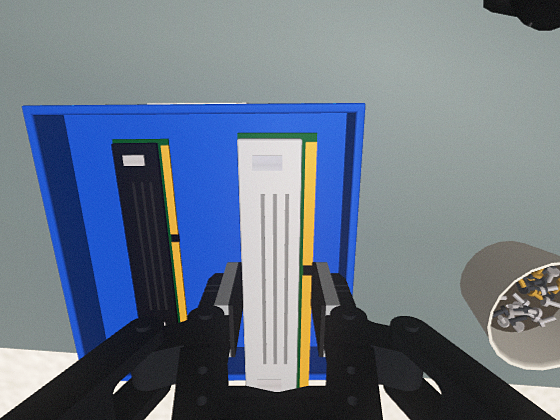

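The silver module is parallel to the black one and clear of the wall and tub. Lowering.

>>> arm_command([
  {"offset": [-0.5, -0.1, 1.5], "rotation": [0, 0, -0.007]},
  {"offset": [-0.6, -0.1, 3], "rotation": [0, 0, -0.007]},
  {"offset": [-0.6, -0.1, 4.3], "rotation": [0, 0, -0.007]},
  {"offset": [-0.6, -0.1, 5.2], "rotation": [0, 0, -0.007]},
  {"offset": [-0.6, -0.1, 5.5], "rotation": [0, 0, -0.007]},
  {"offset": [-0.6, -0.1, 5.5], "rotation": [0, 0, -0.007]},
  {"offset": [-0.6, -0.1, 5.5], "rotation": [0, 0, -0.007]},
])

```text
t: 12.95
position: [443.5, 296.6, 78.3]
tcp_rot: [-3.138, -0.147, -0.001]
force: [-0.3, 0.6, -0.2]
grip_width: 30.8
```

>>> arm_command([
  {"offset": [0, 0, 0.1], "rotation": [0, 0, 0]},
  {"offset": [0, 0, 0.1], "rotation": [0, 0, 0]},
  {"offset": [0, 0, 0.1], "rotation": [0, 0, 0]},
])

```text
t: 13.25
position: [443.4, 296.4, 77.3]
tcp_rot: [-3.138, -0.147, -0.001]
force: [0.2, 0.4, -0.7]
grip_width: 31.1
```

>>> arm_command([
  {"offset": [0, 0, 0.05], "rotation": [0, 0, 0]},
  {"offset": [0, 0, 0.1], "rotation": [0, 0, 0]},
  {"offset": [0, 0, 0.1], "rotation": [0, 0, 0]},
])

```text
t: 13.55
position: [443.3, 296.4, 76.1]
tcp_rot: [-3.138, -0.147, -0.0]
force: [-0.7, -0.2, 1.8]
grip_width: 30.4
```

>>> arm_command([
  {"offset": [0, 0, 0.05], "rotation": [0, 0, 0]},
  {"offset": [0, 0, 0.1], "rotation": [0, 0, 0]},
  {"offset": [0, 0, 0.1], "rotation": [0, 0, 0]},
])

```text
t: 13.85
position: [443.3, 296.4, 76.0]
tcp_rot: [3.138, 0.147, 0.001]
force: [-3.9, -4.3, 13.2]
grip_width: 30.5
```

Contact at 13 N. Releasing.

>>> arm_command([
  {"offset": [0, 0, 0], "rotation": [0, 0, 0]},
  {"offset": [0, 0, 0], "rotation": [0, 0, 0]},
  {"offset": [0, 0, 0], "rotation": [0, 0, 0]},
  {"offset": [0, 0, -0.5], "rotation": [0, 0, 0]},
  {"offset": [0, 0, -2], "rotation": [0, 0, 0]},
  {"offset": [0, 0, -6], "rotation": [0, 0, 0]},
  {"offset": [0, 0, -11], "rotation": [0, 0, 0]},
  {"offset": [0, 0, -16], "rotation": [0, 0, 0]},
], hand=4.3)

```text
t: 14.65
position: [442.6, 296.4, 237.7]
tcp_rot: [-3.138, -0.149, 0.0]
force: [1.3, 0.4, -0.7]
grip_width: 42.7
```

```bash
python3 - <<'E'
from h import *
from bench import arm
s,c=wcam(arm,"w11"); print(s["position"],s["grip_width"],np.abs(s["qvel"]).max())
go(s,[440,0,240],-4)
E
```

```text
[442.64015224 296.39684784 237.70850348] 42.71496978888369 0.9887614717747334
off cm [-3.06 29.48 -0.24] rot [-0.     0.     0.164] yaw now 5.42 tilt 0.03
```

View pics/w11.png

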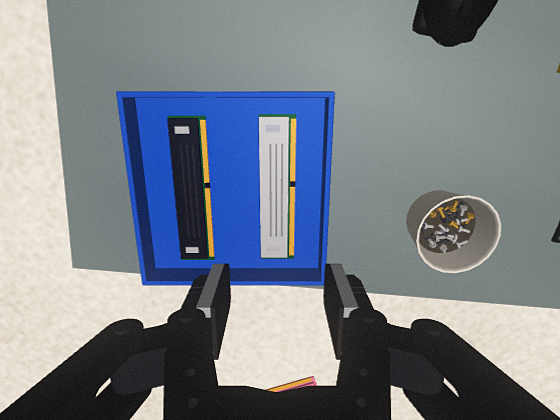

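Both modules lie flat side by side in blue: black (168–214, 115–260) and silver (259–297, 114–258). Next is fan_black.

>>> arm_command([
  {"offset": [-3, 29.5, -2], "rotation": [0, 0, 0.164]},
  {"offset": [-3, 29.5, -2], "rotation": [0, 0, 0.164]},
  {"offset": [-3, 29.5, -2], "rotation": [0, 0, 0.164]},
  {"offset": [-3, 29.5, -2], "rotation": [0, 0, 0.164]},
  {"offset": [-3, 29.5, -2], "rotation": [0, 0, 0.164]},
  {"offset": [-3, 29.5, -2], "rotation": [0, 0, 0.164]},
  {"offset": [-3, 29.5, -2], "rotation": [0, 0, 0.164]},
  {"offset": [-3, 29.5, -2], "rotation": [0, 0, 0.164]},
], hand=8.5)

```text
t: 15.5
position: [441.1, -0.8, 256.0]
tcp_rot: [-3.139, 0.114, -0.002]
force: [0.2, 0.6, 0.5]
grip_width: 85.1
```

>>> arm_command([
  {"offset": [0, 0, 0], "rotation": [0, 0, 0]},
  {"offset": [0, 0, 0], "rotation": [0, 0, 0]},
  {"offset": [0, 0, 0], "rotation": [0, 0, 0]},
])

```text
t: 15.8
position: [441.0, 1.2, 255.0]
tcp_rot: [-3.139, 0.106, -0.0]
force: [-0.2, -0.1, -0.1]
grip_width: 85.2
```

```bash
python3 - <<'E'
from h import *
from bench import arm
s,c=wcam(arm,"w12"); print(s["position"],s["grip_width"],np.abs(s["qvel"]).max())
go(s,[440,0,240],-4)
E
```

```text
[441.03520077   1.15170569 254.99778973] 85.22591463836011 0.009226464802932773
off cm [-0.1   0.12  1.5 ] rot [-0.     0.     0.002] yaw now -3.87 tilt 0.02
```

View pics/w12.png

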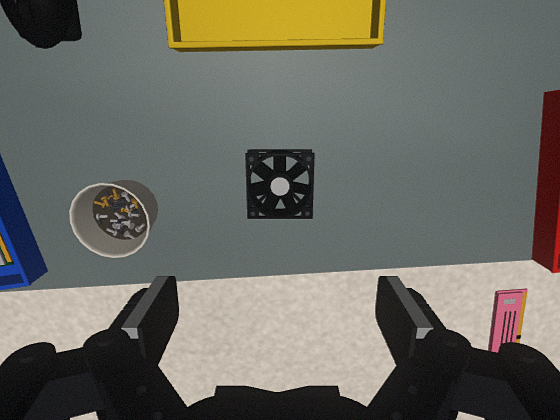

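fan_black spans (246–314, 149–219) with its hub at (280,186), aligned with the tool. The tub at (110,220) is outside the fingers' span.

```bash
python3 - <<'E'
from h import *
from bench import arm
c=dict(np.load("w12.npz"))
r=rect(c,nonmat(c,225,340,130,240),25);print(r, ray(c,280,186,25), ray(c,280,186,20))
for p in [(247,218),(314,218)]: print(ray(c,*p,25))
im=c["img"][135:235,225:335,::-1]; cv2.imwrite("pics/fc.png",cv2.resize(im,None,fx=5,fy=5,interpolation=cv2.INTER_CUBIC))
E
```

```text
(array([446.8,  -3.1]), array([61. , 65.6]), -3.69, [244, 147, 71, 73, 4341]) [445.1016357   -3.78826741  25.        ] [443.86744858  -3.75506245  20.        ]
[417.06104482  28.36764705  25.        ]
[412.89441844 -32.95684606  25.        ]
```

View pics/fc.png

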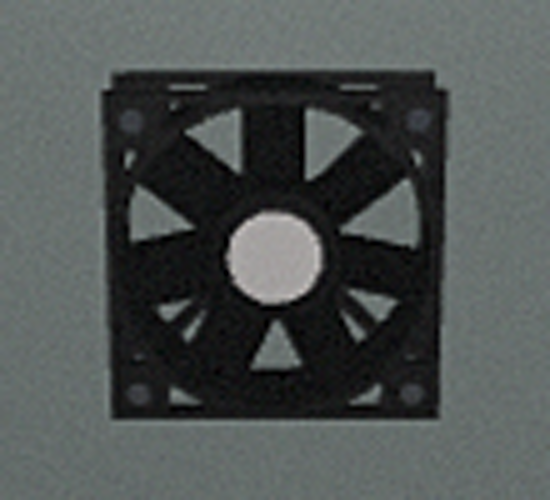

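```bash
python3 - <<'E'
from h import *
from bench import arm
s=arm.sense()
go(s,[445,-3.2,73.5],-3.8)
E
```

```text
off cm [ 0.43  0.39 18.14] rot [-0.     0.    -0.002] yaw now -3.89 tilt 0.02
```

>>> arm_command([
  {"offset": [0.4, 0.4, 4.5], "rotation": [0, 0, 0]},
  {"offset": [0.4, 0.4, 9], "rotation": [0, 0, 0]},
  {"offset": [0.4, 0.4, 12], "rotation": [0, 0, 0]},
  {"offset": [0.4, 0.4, 13], "rotation": [0, 0, 0]},
  {"offset": [0.4, 0.4, 13], "rotation": [0, 0, 0]},
  {"offset": [0.4, 0.4, 13], "rotation": [0, 0, 0]},
  {"offset": [0.4, 0.4, 13], "rotation": [0, 0, 0]},
])

```text
t: 16.55
position: [446.0, -4.3, 126.7]
tcp_rot: [3.14, -0.11, 0.005]
force: [-0.2, 0.2, 0.7]
grip_width: 84.7
```

```bash
python3 - <<'E'
from h import *
from bench import arm
s,c=wcam(arm,"w13"); print(s["position"],s["grip_width"],np.abs(s["qvel"]).max())
go(s,[445,-3.2,73.5],-3.8)
E
```

```text
[445.99287465  -4.29835782 126.67141996] 84.70750097333183 0.005284303624883067
off cm [-0.12 -0.1   5.32] rot [ 0.    -0.003 -0.004] yaw now -4.01 tilt 0.18
```

View pics/w13.png

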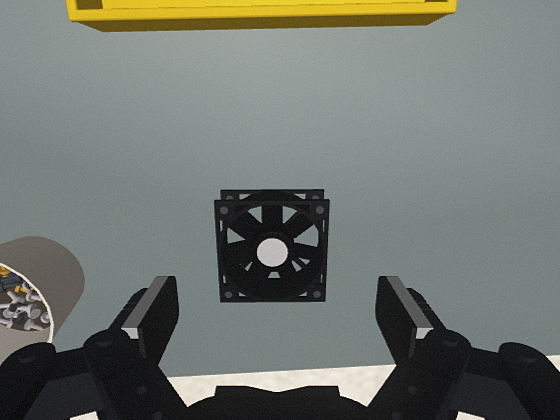

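The fan hub at (272,251) lies between the fingers, about 2 mm to the left. The tub is clear of the left finger.

>>> arm_command([
  {"offset": [-0.1, -0.2, 2], "rotation": [0, 0, 0]},
  {"offset": [-0.1, -0.2, 4], "rotation": [0, 0, 0]},
  {"offset": [-0.1, -0.2, 5], "rotation": [0, 0, 0]},
  {"offset": [-0.1, -0.2, 5.3], "rotation": [0, 0, 0]},
  {"offset": [-0.1, -0.2, 5.3], "rotation": [0, 0, 0]},
  {"offset": [-0.1, -0.2, 5.3], "rotation": [0, 0, 0]},
])

```text
t: 17.2
position: [444.5, -2.4, 72.8]
tcp_rot: [-3.14, 0.11, -0.002]
force: [0.2, -0.1, -0.2]
grip_width: 85.3
```

>>> arm_command([
  {"offset": [0, 0, 0], "rotation": [0, 0, 0]},
  {"offset": [0, 0, 0], "rotation": [0, 0, 0]},
  {"offset": [0, 0, 0], "rotation": [0, 0, 0]},
  {"offset": [0, 0, 0], "rotation": [0, 0, 0]},
  {"offset": [0, 0, 0], "rotation": [0, 0, 0]},
], hand=4.5, force=30)

```text
t: 17.7
position: [444.4, -2.4, 72.6]
tcp_rot: [3.139, -0.11, 0.002]
force: [-1.7, -0.8, 6.6]
grip_width: 59.5
```

```bash
python3 - <<'E'
from h import *
from bench import arm
s,c=wcam(arm,"w14"); print(s["position"],s["force"],s["grip_width"],np.abs(s["qvel"]).max())
E
```

```text
[444.36742976  -2.38670313  72.63387752] [-1.66252636 -0.77897425  6.56248454] 59.53440500145187 0.0016181354073052715
```

View pics/w14.png

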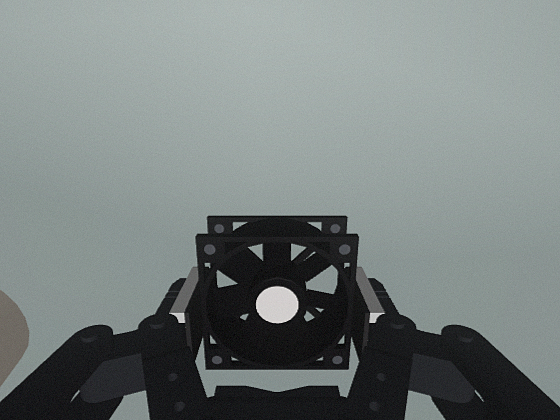

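fan_black is gripped at 59.5 mm. Lifting.

>>> arm_command([
  {"offset": [0, 0, -0.5], "rotation": [0, 0, 0]},
  {"offset": [0, 0, -2], "rotation": [0, 0, 0]},
  {"offset": [0, 0, -5], "rotation": [0, 0, 0]},
  {"offset": [0, 0, -9], "rotation": [0, 0, 0]},
  {"offset": [3, 0, -13], "rotation": [0, 0, 0]},
  {"offset": [7, 0, -17], "rotation": [0, 0, 0]},
  {"offset": [11, 0, -19], "rotation": [0, 0, 0]},
  {"offset": [12, 0, -19], "rotation": [0, 0, 0]},
])

```text
t: 18.55
position: [567.9, -11.4, 265.9]
tcp_rot: [-3.139, 0.112, -0.012]
force: [0.7, -0.4, -1.2]
grip_width: 59.2
```

>>> arm_command([
  {"offset": [0, 0, 0], "rotation": [0, 0, 0]},
  {"offset": [0, 0, 0], "rotation": [0, 0, 0]},
  {"offset": [0, 0, 0], "rotation": [0, 0, 0]},
])

```text
t: 18.85
position: [562.0, -10.5, 260.8]
tcp_rot: [3.14, -0.109, -0.004]
force: [0.3, 0.1, -1.6]
grip_width: 59.4
```

```bash
python3 - <<'E'
from h import *
from bench import arm
s,c=wcam(arm,"w15"); print(s["position"],s["grip_width"],np.abs(s["qvel"]).max())
hsv=cv2.cvtColor(c["img"],cv2.COLOR_RGB2HSV)
m=((hsv[:,:,0]>=20)&(hsv[:,:,0]<33))&(hsv[:,:,1]>140)
print("yellow",rect(c,m,30))
E
```

```text
[562.03161779 -10.51548335 260.82970612] 59.382325317999 0.0051905322535186794
yellow (array([635.5, -11.3]), array([154.6, 166. ]), 87.05, [158, 0, 218, 196, 39182])
```

View pics/w15.png

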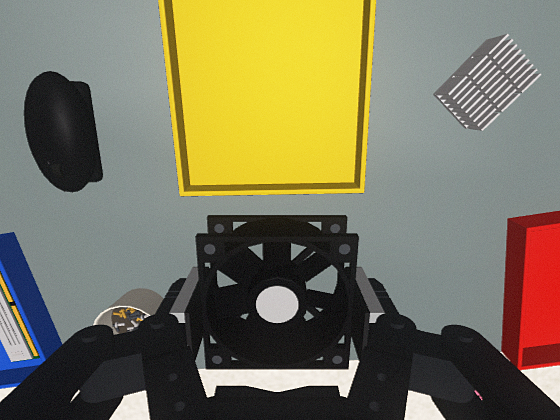

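The fan is held level. The yellow tray (158–376, top cut off to 196) is centred at about (641, -11.6) with yaw -3°. The heatsink is visible at (487,82).

```bash
python3 - <<'E'
from h import *
from bench import arm
s=arm.sense()
go(s,[677,-13.4,135],-2.95)
E
```

```text
off cm [11.5  -0.53 12.59] rot [ 0.     0.002 -0.018] yaw now -3.99 tilt 0.12
```

>>> arm_command([
  {"offset": [4, -0.2, 2], "rotation": [0, 0, -0.018]},
  {"offset": [8, -0.5, 5], "rotation": [0, 0, -0.018]},
  {"offset": [11, -0.5, 8], "rotation": [0, 0, -0.018]},
  {"offset": [11.5, -0.5, 11], "rotation": [0, 0, -0.018]},
  {"offset": [11.5, -0.5, 12.5], "rotation": [0, 0, -0.018]},
  {"offset": [11.5, -0.5, 12.5], "rotation": [0, 0, -0.018]},
  {"offset": [11.5, -0.5, 12.5], "rotation": [0, 0, -0.018]},
  {"offset": [11.5, -0.5, 12.5], "rotation": [0, 0, -0.018]},
])

```text
t: 19.7
position: [679.2, -13.8, 139.6]
tcp_rot: [-3.141, 0.082, -0.005]
force: [0.2, -0.2, -0.5]
grip_width: 59.4
```

```bash
python3 - <<'E'
from h import *
from bench import arm
s,c=wcam(arm,"w16"); print(s["position"],s["grip_width"],np.abs(s["qvel"]).max())
go(s,[677,-13.4,78],-2.95)
E
```

```text
[679.19276924 -13.75776394 139.63305505] 59.357236719273686 0.004673983108824253
off cm [-0.24 -0.02  6.16] rot [-0.    -0.003 -0.001] yaw now -2.99 tilt 0.2
```

View pics/w16.png

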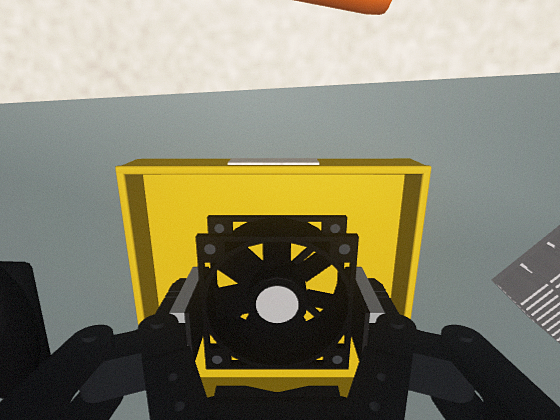

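```bash
python3 - <<'E'
from h import *
c=dict(np.load("w16.npz"))
print(ray(c,118,166,30),ray(c,430,166,30))
E
```

```text
[728.55568487  65.15497184  30.        ] [719.99369439 -97.9833588   30.        ]
```

>>> arm_command([
  {"offset": [-0.2, 0, 2], "rotation": [0, 0, 0]},
  {"offset": [-0.2, 0, 3.5], "rotation": [0, 0, 0]},
  {"offset": [-0.2, 0, 5], "rotation": [0, 0, 0]},
  {"offset": [-0.2, 0, 5.8], "rotation": [0, 0, 0]},
  {"offset": [-0.2, 0, 6], "rotation": [0, 0, 0]},
  {"offset": [-0.2, 0, 6], "rotation": [0, 0, 0]},
  {"offset": [-0.2, 0, 6], "rotation": [0, 0, 0]},
])

```text
t: 20.45
position: [677.1, -13.6, 77.5]
tcp_rot: [-3.14, 0.082, -0.001]
force: [-0.6, -0.4, 0.3]
grip_width: 59.3
```

>>> arm_command([
  {"offset": [0, 0, 0.1], "rotation": [0, 0, 0]},
  {"offset": [0, 0, 0.15], "rotation": [0, 0, 0]},
  {"offset": [0, 0, 0.15], "rotation": [0, 0, 0]},
])

```text
t: 20.75
position: [676.9, -13.7, 75.8]
tcp_rot: [-3.14, 0.082, -0.001]
force: [-0.3, -0.1, -0.1]
grip_width: 59.4
```

>>> arm_command([
  {"offset": [0, 0, 0.05], "rotation": [0, 0, 0]},
  {"offset": [0, 0, 0.1], "rotation": [0, 0, 0]},
  {"offset": [0, 0, 0.1], "rotation": [0, 0, 0]},
])

```text
t: 21.05
position: [676.9, -13.7, 75.8]
tcp_rot: [3.14, -0.082, 0.001]
force: [-4.8, 0.3, 7.8]
grip_width: 59.3
```

Contact at 8 N. Releasing.

>>> arm_command([
  {"offset": [0, 0, 0], "rotation": [0, 0, 0]},
  {"offset": [0, 0, 0], "rotation": [0, 0, 0]},
  {"offset": [0, 0, 0], "rotation": [0, 0, 0]},
  {"offset": [0, 0, -0.5], "rotation": [0, 0, 0]},
  {"offset": [0, 0, -2], "rotation": [0, 0, 0]},
  {"offset": [0, 0, -6], "rotation": [0, 0, 0]},
  {"offset": [0, 0, -11], "rotation": [0, 0, 0]},
  {"offset": [0, 0, -16], "rotation": [0, 0, 0]},
], hand=7.5)

```text
t: 21.85
position: [676.3, -13.6, 237.3]
tcp_rot: [-3.14, 0.081, -0.0]
force: [1.1, 0.8, 0.2]
grip_width: 75.1
```

```bash
python3 - <<'E'
from h import *
from bench import arm
s,c=wcam(arm,"w17"); print(s["position"],s["grip_width"],np.abs(s["qvel"]).max())
c=dict(np.load("top0.npz"));im=np.ascontiguousarray(c["img"][110:160,335:430,::-1]);cv2.imwrite("pics/t1.png",cv2.resize(im,None,fx=8,fy=8,interpolation=cv2.INTER_CUBIC))
go(s,[600,-318,240],-20)
E
```

```text
[676.30148824 -13.63687501 237.30029712] 75.08529272271927 0.9243876281882659
off cm [-6.04 30.79 -0.28] rot [-0.    -0.     0.297] yaw now -2.97 tilt 0.02
```

View pics/w17.png

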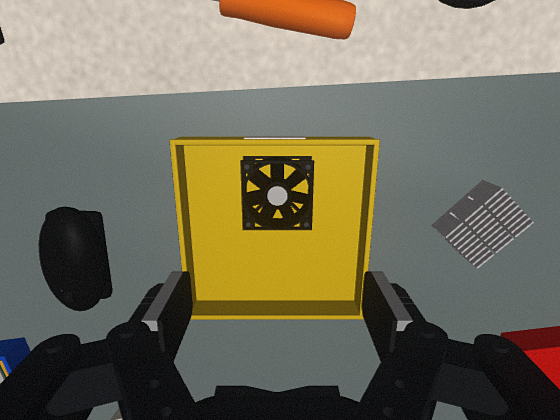

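View pics/t1.png

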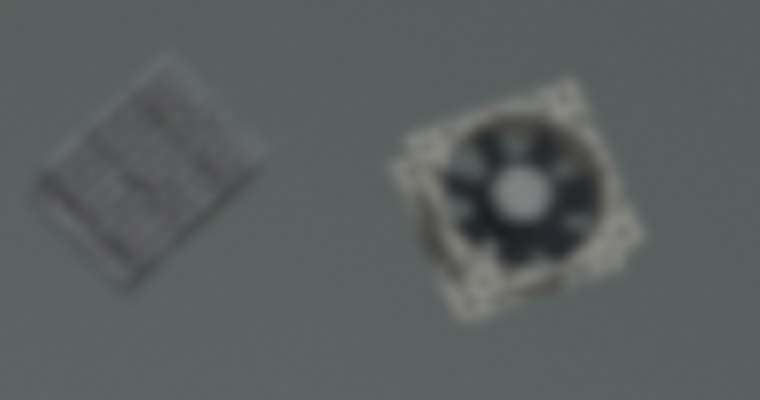

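fan_black lies flat in the far half of yellow (241–313, 155–231). Moving to fan_white, which is turned roughly 20–25°.

>>> arm_command([
  {"offset": [-4.5, 30.5, -1], "rotation": [0, 0, -0.42]},
  {"offset": [-4.5, 30.5, -1], "rotation": [0, 0, -0.42]},
  {"offset": [-4.5, 30.5, -1], "rotation": [0, 0, -0.42]},
  {"offset": [-4.5, 30.5, -1], "rotation": [0, 0, -0.42]},
  {"offset": [-4.5, 30.5, -1], "rotation": [0, 0, -0.42]},
  {"offset": [-4.5, 30.5, -1], "rotation": [0, 0, -0.42]},
  {"offset": [-4.5, 30.5, -1], "rotation": [0, 0, -0.42]},
  {"offset": [-4.5, 30.5, -1], "rotation": [0, 0, -0.42]},
], hand=8.5)

```text
t: 22.7
position: [614.6, -319.4, 245.1]
tcp_rot: [3.089, 0.566, 0.0]
force: [-0.0, 0.9, 0.2]
grip_width: 84.8
```

>>> arm_command([
  {"offset": [0, 0, 0], "rotation": [0, 0, 0]},
  {"offset": [0, 0, 0], "rotation": [0, 0, 0]},
  {"offset": [0, 0, 0], "rotation": [0, 0, 0]},
])

```text
t: 23.0
position: [616.7, -313.6, 244.8]
tcp_rot: [-3.087, -0.58, -0.001]
force: [0.8, -0.6, -0.1]
grip_width: 85.1
```

```bash
python3 - <<'E'
from h import *
from bench import arm
s,c=wcam(arm,"w18"); print(s["position"],s["grip_width"],np.abs(s["qvel"]).max())
go(s,[633,-320,240],22)
E
```

```text
[ 616.69838622 -313.60039948  244.78228075] 85.12413376954315 0.008077931821835293
off cm [1.29 1.19 0.48] rot [-0.    -0.001 -0.013] yaw now 21.27 tilt 0.05
```

View pics/w18.png

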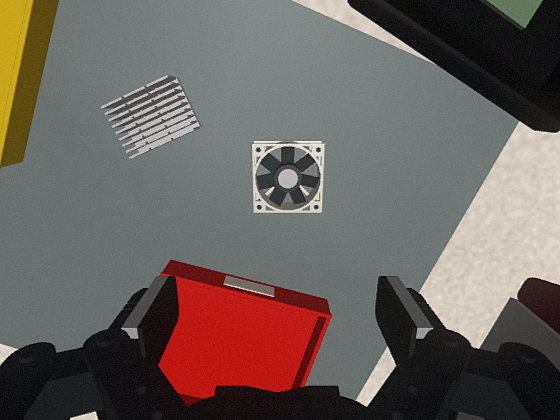

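fan_white (251–325, 140–214) has its hub at (288,178) and is nearly aligned with the tool. The heatsink is at (150,117) and the red tray is below.

```bash
python3 - <<'E'
from h import *
from bench import arm
c=dict(np.load("w18.npz"))
im=c["img"][130:225,240:335,::-1]; cv2.imwrite("pics/fc2.png",cv2.resize(im,None,fx=6,fy=6,interpolation=cv2.INTER_CUBIC))
r=rect(c,nonmat(c,235,342,125,230),25);print(r,ray(c,288,178,25))
E
```

```text
(array([ 633.2, -318.1]), array([61.4, 63.4]), 21.26, [252, 140, 73, 74, 4484]) [ 633.08486901 -318.64886661   25.        ]
```

View pics/fc2.png

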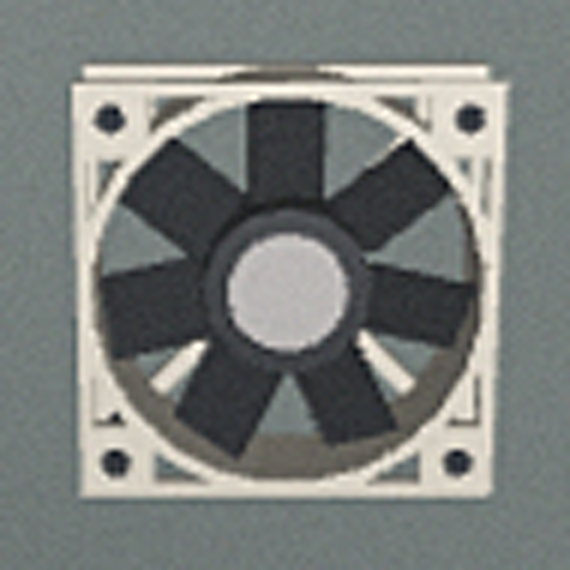

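```bash
python3 - <<'E'
from h import *
from bench import arm
s=arm.sense()
go(s,[632.5,-318.3,120],21.3)
E
```

```text
off cm [ 1.33  0.98 12.47] rot [-0.    -0.001 -0.001] yaw now 21.23 tilt 0.04
```

>>> arm_command([
  {"offset": [1.3, 1.0, 4.5], "rotation": [0, 0, 0]},
  {"offset": [1.3, 1.0, 8.5], "rotation": [0, 0, 0]},
  {"offset": [1.3, 1.0, 11.5], "rotation": [0, 0, 0]},
  {"offset": [1.3, 1.0, 12.4], "rotation": [0, 0, 0]},
  {"offset": [1.3, 1.0, 12.4], "rotation": [0, 0, 0]},
  {"offset": [1.3, 1.0, 12.4], "rotation": [0, 0, 0]},
  {"offset": [1.3, 1.0, 12.4], "rotation": [0, 0, 0]},
])

```text
t: 23.75
position: [632.8, -320.9, 123.2]
tcp_rot: [3.086, 0.574, 0.005]
force: [0.6, -0.9, 0.2]
grip_width: 85.0
```

```bash
python3 - <<'E'
from h import *
from bench import arm
s,c=wcam(arm,"w19"); print(s["position"],s["grip_width"],np.abs(s["qvel"]).max())
go(s,[632.5,-318.3,73],21.3)
E
```

```text
[ 632.7928082  -320.93650319  123.2306641 ] 85.0355768595957 0.0073562870071080845
off cm [ 0.05 -0.27  5.02] rot [ 0.003 -0.003 -0.004] yaw now 21.08 tilt 0.23
```

View pics/w19.png

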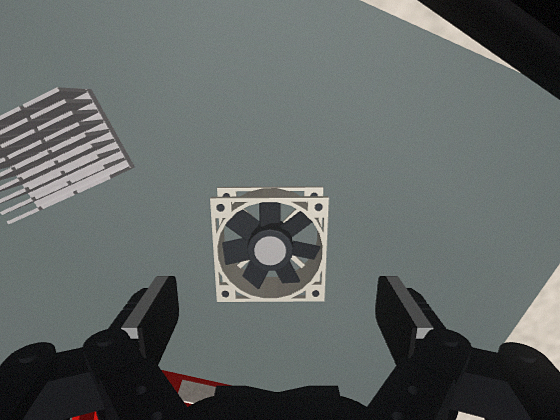

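The hub at (270,250) lies about 3 mm left of the finger midline, so I'll shift and lower.

>>> arm_command([
  {"offset": [0, -0.3, 2], "rotation": [0, 0, 0]},
  {"offset": [0, -0.3, 4], "rotation": [0, 0, 0]},
  {"offset": [0, -0.3, 4.8], "rotation": [0, 0, 0]},
  {"offset": [0, -0.3, 5], "rotation": [0, 0, 0]},
  {"offset": [0, -0.3, 5], "rotation": [0, 0, 0]},
  {"offset": [0, -0.3, 5], "rotation": [0, 0, 0]},
])

```text
t: 24.4
position: [631.2, -318.1, 71.9]
tcp_rot: [3.088, 0.574, 0.003]
force: [0.5, 0.0, 0.4]
grip_width: 85.2
```

>>> arm_command([
  {"offset": [0, 0, 0], "rotation": [0, 0, 0]},
  {"offset": [0, 0, 0], "rotation": [0, 0, 0]},
  {"offset": [0, 0, 0], "rotation": [0, 0, 0]},
  {"offset": [0, 0, 0], "rotation": [0, 0, 0]},
  {"offset": [0, 0, 0], "rotation": [0, 0, 0]},
], hand=4.5)

```text
t: 24.9
position: [630.9, -318.0, 71.4]
tcp_rot: [3.088, 0.574, 0.002]
force: [-0.3, -0.4, 5.4]
grip_width: 59.3
```

>>> arm_command([
  {"offset": [0, 0, -0.5], "rotation": [0, 0, 0]},
  {"offset": [0, 0, -2], "rotation": [0, 0, 0]},
  {"offset": [0, 0, -5], "rotation": [0, 0, 0]},
  {"offset": [0, 0, -9], "rotation": [0, 0, 0]},
  {"offset": [0, 0, -13], "rotation": [0, 0, 0]},
  {"offset": [0, 0, -15], "rotation": [0, 0, 0]},
  {"offset": [0, 0, -15], "rotation": [0, 0, 0]},
  {"offset": [0, 0, -15], "rotation": [0, 0, 0]},
])

```text
t: 25.7
position: [630.4, -317.8, 220.9]
tcp_rot: [3.088, 0.575, 0.001]
force: [-0.1, 0.9, -0.6]
grip_width: 59.9
```

```bash
python3 - <<'E'
from h import *
from bench import arm
s,c=wcam(arm,"w20"); print(s["position"],s["grip_width"],np.abs(s["qvel"]).max())
go(s,[605.6,-10,225],-2.95)
E
```

```text
[ 630.39083793 -317.781239    220.89759685] 59.92976350913818 0.033524031364142136
off cm [  8.76 -29.61  -0.42] rot [ 0.    -0.     0.419] yaw now 21.08 tilt 0.03
```

View pics/w20.png

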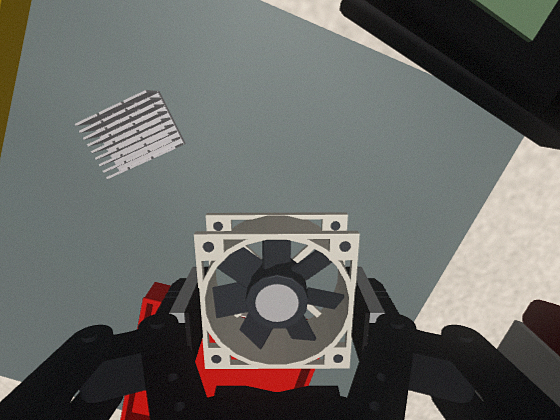

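fan_white is held level. Moving to the near half of the yellow tray.

>>> arm_command([
  {"offset": [8.7, -29.6, 0], "rotation": [0, 0, 0.419]},
  {"offset": [8.7, -29.6, 0], "rotation": [0, 0, 0.419]},
  {"offset": [8.7, -29.6, 0], "rotation": [0, 0, 0.419]},
  {"offset": [8.7, -29.6, 0], "rotation": [0, 0, 0.419]},
  {"offset": [8.7, -29.6, 0], "rotation": [0, 0, 0.419]},
  {"offset": [8.7, -29.6, 0], "rotation": [0, 0, 0.419]},
  {"offset": [8.7, -29.6, 0], "rotation": [0, 0, 0.419]},
  {"offset": [8.7, -29.6, 0], "rotation": [0, 0, 0.419]},
])

```text
t: 26.55
position: [604.2, -7.2, 219.1]
tcp_rot: [-3.14, 0.072, 0.004]
force: [0.0, -1.2, -1.1]
grip_width: 59.4
```

>>> arm_command([
  {"offset": [0, 0, 0], "rotation": [0, 0, 0]},
  {"offset": [0, 0, 0], "rotation": [0, 0, 0]},
  {"offset": [0, 0, 0], "rotation": [0, 0, 0]},
])

```text
t: 26.85
position: [605.2, -12.6, 219.9]
tcp_rot: [3.14, -0.085, -0.001]
force: [0.6, -0.4, -0.5]
grip_width: 59.8
```

```bash
python3 - <<'E'
from h import *
from bench import arm
s,c=wcam(arm,"w21"); print(s["position"],s["grip_width"],np.abs(s["qvel"]).max())
go(s,[605.5,-10.1,130],-2.95)
E
```

```text
[605.23653439 -12.64588335 219.93401562] 59.78478362777022 0.008341842353023645
off cm [ 0.02 -0.26  8.99] rot [ 0.001  0.001 -0.003] yaw now -3.12 tilt 0.05
```

View pics/w21.png

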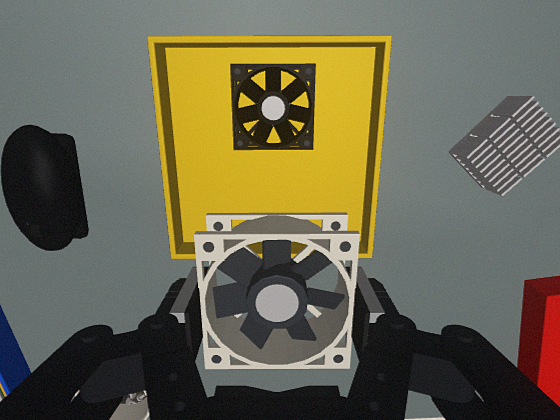

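```bash
python3 - <<'E'
from h import *
c=dict(np.load("w21.npz"))
print("black near edge",ray(c,273,151,28),"tray corners",[ray(c,*p,30).round(1) for p in [(149,37),(391,37),(372,259),(171,259)]])
E
```

```text
black near edge [645.92550786 -13.93119416  28.        ] tray corners [array([727.6,  65.5,  30. ]), array([718.7, -98.3,  30. ]), array([553. , -90.6,  30. ]), array([562.1,  75.4,  30. ])]
```

>>> arm_command([
  {"offset": [0, -0.3, 4], "rotation": [0, 0, 0]},
  {"offset": [0, -0.3, 7.5], "rotation": [0, 0, 0]},
  {"offset": [0, -0.3, 9], "rotation": [0, 0, 0]},
  {"offset": [0, -0.3, 9], "rotation": [0, 0, 0]},
  {"offset": [0, -0.3, 9], "rotation": [0, 0, 0]},
  {"offset": [0, -0.3, 9], "rotation": [0, 0, 0]},
])

```text
t: 27.5
position: [606.6, -7.4, 132.6]
tcp_rot: [-3.14, 0.081, -0.005]
force: [0.1, -0.2, -0.5]
grip_width: 59.4
```

```bash
python3 - <<'E'
from h import *
from bench import arm
s,c=wcam(arm,"w22"); print(s["position"],s["grip_width"],np.abs(s["qvel"]).max())
go(s,[605,-10.1,78],-2.95)
E
```

```text
[606.61357343  -7.38861007 132.59849053] 59.43721417644192 0.00380354655254429
off cm [-0.17  0.28  5.46] rot [-0.    -0.003  0.   ] yaw now -2.95 tilt 0.19
```

View pics/w22.png

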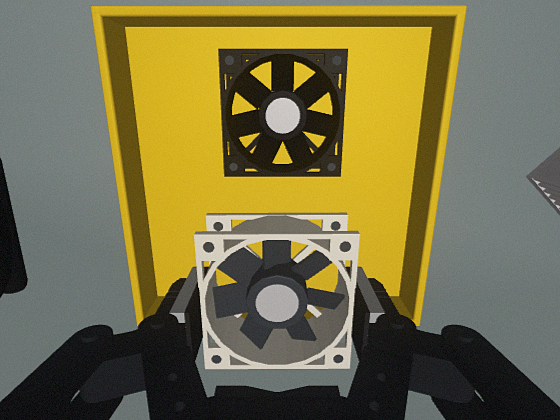

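The white fan is clear of both the walls and fan_black, whose near edge is at x≈646. Lowering.

>>> arm_command([
  {"offset": [-0.2, 0.2, 2], "rotation": [0, 0, 0]},
  {"offset": [-0.2, 0.2, 3.5], "rotation": [0, 0, 0]},
  {"offset": [-0.2, 0.2, 4.8], "rotation": [0, 0, 0]},
  {"offset": [-0.2, 0.2, 5.4], "rotation": [0, 0, 0]},
  {"offset": [-0.2, 0.2, 5.4], "rotation": [0, 0, 0]},
  {"offset": [-0.2, 0.2, 5.4], "rotation": [0, 0, 0]},
])

```text
t: 28.15
position: [603.5, -9.1, 76.8]
tcp_rot: [-3.14, 0.08, -0.001]
force: [0.2, 0.3, -0.4]
grip_width: 59.6
```

>>> arm_command([
  {"offset": [0, 0, 0.1], "rotation": [0, 0, 0]},
  {"offset": [0, 0, 0.15], "rotation": [0, 0, 0]},
  {"offset": [0, 0, 0.15], "rotation": [0, 0, 0]},
])

```text
t: 28.45
position: [603.4, -9.3, 75.2]
tcp_rot: [-3.141, 0.08, -0.001]
force: [0.2, 0.4, -0.9]
grip_width: 59.6
```

>>> arm_command([
  {"offset": [0, 0, 0.05], "rotation": [0, 0, 0]},
  {"offset": [0, 0, 0.1], "rotation": [0, 0, 0]},
  {"offset": [0, 0, 0.1], "rotation": [0, 0, 0]},
])

```text
t: 28.75
position: [603.4, -9.3, 74.3]
tcp_rot: [3.14, -0.08, 0.001]
force: [-2.0, -1.6, 2.8]
grip_width: 59.5
```

>>> arm_command([
  {"offset": [0, 0, 0.05], "rotation": [0, 0, 0]},
  {"offset": [0, 0, 0.05], "rotation": [0, 0, 0]},
  {"offset": [0, 0, 0.05], "rotation": [0, 0, 0]},
])

```text
t: 29.05
position: [603.4, -9.2, 74.3]
tcp_rot: [3.14, -0.08, 0.001]
force: [-3.8, 0.4, 7.3]
grip_width: 59.4
```

Contact at 7 N. Releasing.

>>> arm_command([
  {"offset": [0, 0, 0], "rotation": [0, 0, 0]},
  {"offset": [0, 0, 0], "rotation": [0, 0, 0]},
  {"offset": [0, 0, 0], "rotation": [0, 0, 0]},
  {"offset": [0, 0, -0.5], "rotation": [0, 0, 0]},
  {"offset": [0, 0, -2], "rotation": [0, 0, 0]},
  {"offset": [0, 0, -6], "rotation": [0, 0, 0]},
  {"offset": [0, 0, -11], "rotation": [0, 0, 0]},
  {"offset": [0, 0, -16], "rotation": [0, 0, 0]},
], hand=7.5)

```text
t: 29.85
position: [602.8, -9.1, 236.3]
tcp_rot: [-3.14, 0.08, -0.0]
force: [1.4, 0.1, 0.6]
grip_width: 74.8
```

```bash
python3 - <<'E'
from h import *
from bench import arm
s,c=wcam(arm,"w23"); print(s["position"],s["grip_width"],np.abs(s["qvel"]).max())
go(s,[620,-198,250],45)
E
```

```text
[602.84936888  -9.05791185 236.28192949] 74.78711283621074 0.9644116864680393
off cm [ 2.67 18.78 -1.38] rot [-0.    -0.    -0.836] yaw now -2.91 tilt 0.03
```

View pics/w23.png

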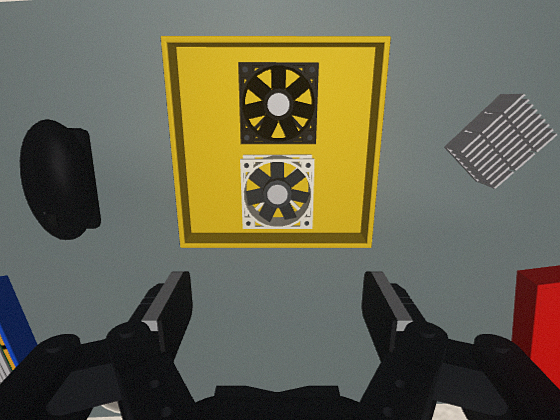

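Both fans lie flat in yellow: black (239–320, 62–144) and white (241–315, 155–230), not touching. Next is the heatsink, with its fins at about -48° yaw.

>>> arm_command([
  {"offset": [2, 17.5, -1], "rotation": [0, 0, 0.78]},
  {"offset": [2, 17.5, -1], "rotation": [0, 0, 0.78]},
  {"offset": [2, 17.5, -1], "rotation": [0, 0, 0.78]},
  {"offset": [2, 17.5, -1], "rotation": [0, 0, 0.78]},
  {"offset": [2, 17.5, -1], "rotation": [0, 0, 0.78]},
  {"offset": [2, 17.5, -1], "rotation": [0, 0, 0.78]},
  {"offset": [2, 17.5, -1], "rotation": [0, 0, 0.78]},
  {"offset": [2, 17.5, -1], "rotation": [0, 0, 0.78]},
], hand=7.0)

```text
t: 30.7
position: [614.5, -183.6, 243.9]
tcp_rot: [-2.877, 1.26, -0.0]
force: [1.2, 0.0, -0.4]
grip_width: 69.8
```

>>> arm_command([
  {"offset": [0, 0, 0], "rotation": [0, 0, 0]},
  {"offset": [0, 0, 0], "rotation": [0, 0, 0]},
  {"offset": [0, 0, 0], "rotation": [0, 0, 0]},
])

```text
t: 31.0
position: [614.3, -184.8, 243.4]
tcp_rot: [-2.875, 1.267, 0.0]
force: [-0.6, -0.2, -0.1]
grip_width: 70.5
```

```bash
python3 - <<'E'
from h import *
from bench import arm
s,c=wcam(arm,"w24"); print(s["position"],s["grip_width"],np.abs(s["qvel"]).max(),s["joint_positions"].round(2))
go(s,[620,-198,250],-48)
E
```

```text
[ 614.30229118 -184.78438078  243.4390675 ] 70.50085265096288 0.004769621778985173 [ 0.44  0.47 -0.29  1.4   0.13  1.29 -2.25]
off cm [ 1.36  0.47 -0.66] rot [-0.     0.     0.008] yaw now -47.55 tilt 0.01
```

View pics/w24.png

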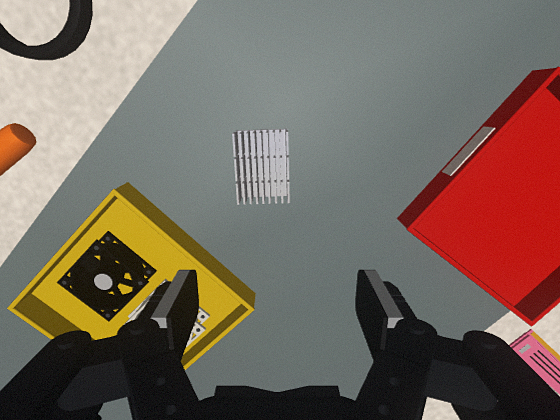

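The heatsink (233–291, 130–205) has its fins in line with the tool. The yellow tray's corner (255,300) is near the left finger, so I'll check clearance.

```bash
python3 - <<'E'
from h import *
from bench import arm
c=dict(np.load("w24.npz"))
r=rect(c,nonmat(c,215,310,110,225),29);print(r)
im=c["img"][115:220,215:315,::-1]; cv2.imwrite("pics/hc.png",cv2.resize(im,None,fx=6,fy=6,interpolation=cv2.INTER_CUBIC))
s=arm.sense();go(s,[*r[0],120],r[2])
# yellow tray nearest corners rel. to tool at heatsink
T=Rt(-47.5)
for p in [(718.7,-98.3),(553,-90.6)]: print("corner in tool",T.T@np.r_[np.array(p)-r[0],0])
E
```

```text
(array([ 639.3, -196. ]), array([45.9, 63.1]), -46.01, [232, 129, 58, 77, 3627])
off cm [ 2.51 -1.1  12.34] rot [-0.     0.    -0.027] yaw now -47.57 tilt 0.01
corner in tool [ -18.39013332 -124.54498383    0.        ]
corner in tool [-136.01246622   -7.58017372    0.        ]
```

View pics/hc.png

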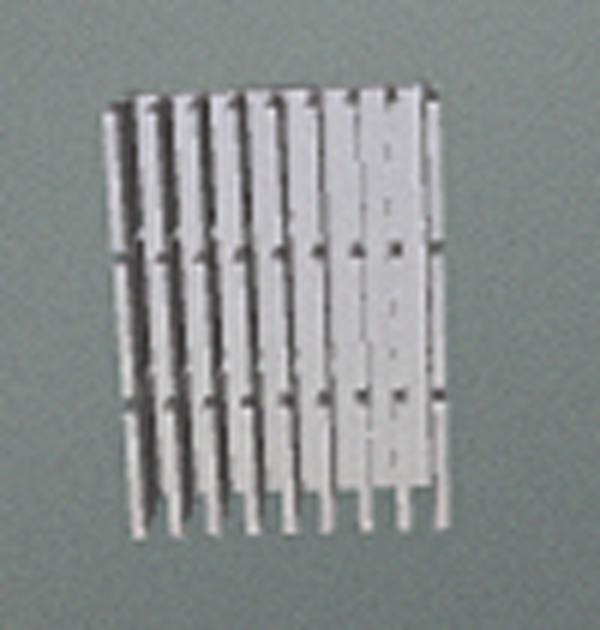

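```bash
python3 - <<'E'
from h import *
from bench import arm
c=dict(np.load("w24.npz"))
q=[(215+x/6,115+y/6) for x,y in [(110,105),(138,535),(446,525),(435,93)]]
P=np.array([ray(c,*p,30)[:2] for p in q]);print(P.round(1),P.mean(0))
for a,b in [(1,0),(2,3)]: d=P[b]-P[a];print(np.hypot(*d),np.degrees(np.arctan2(d[1],d[0])))
s=arm.sense();go(s,[*P.mean(0),120],-46)
E
```

```text
[[ 674.9 -202.7]
 [ 633.2 -159.5]
 [ 601.8 -190.2]
 [ 643.9 -233.1]] [ 638.45871999 -196.36342516]
60.02115366248289 -45.97712417759395
60.12639663877322 -45.51823730183752
off cm [ 2.48 -1.01 12.34] rot [-0.     0.    -0.027] yaw now -47.57 tilt 0.01
```

>>> arm_command([
  {"offset": [2.5, -1.0, 4.5], "rotation": [0, 0, -0.03]},
  {"offset": [2.5, -1.0, 8.5], "rotation": [0, 0, -0.03]},
  {"offset": [2.5, -1.0, 11.5], "rotation": [0, 0, -0.03]},
  {"offset": [2.5, -1.0, 12.4], "rotation": [0, 0, -0.03]},
  {"offset": [2.5, -1.0, 12.4], "rotation": [0, 0, -0.03]},
  {"offset": [2.5, -1.0, 12.4], "rotation": [0, 0, -0.03]},
  {"offset": [2.5, -1.0, 12.4], "rotation": [0, 0, -0.03]},
])

```text
t: 31.75
position: [639.8, -197.0, 122.1]
tcp_rot: [-2.892, 1.225, -0.006]
force: [0.3, 1.3, 0.2]
grip_width: 70.2
```

```bash
python3 - <<'E'
from h import *
from bench import arm
s,c=wcam(arm,"w25"); print(s["position"],s["grip_width"],np.abs(s["qvel"]).max())
go(s,[638.5,-196.4,75],-45.8)
E
```

```text
[ 639.81110265 -197.01785224  122.11703457] 70.168018502201 0.005872539044088329
off cm [-0.15  0.06  4.71] rot [-0.002 -0.003 -0.002] yaw now -45.9 tilt 0.23
```

View pics/w25.png

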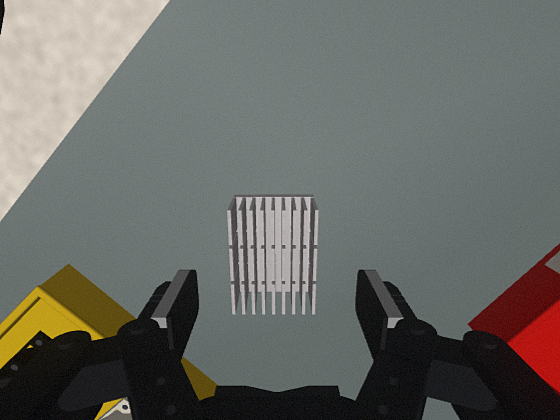

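The heatsink (227–319, 195–314) is centred between the fingers, about 2 mm left, and the tray is clear. Lowering and gripping.

>>> arm_command([
  {"offset": [-0.1, -0.2, 2], "rotation": [0, 0, 0]},
  {"offset": [-0.1, -0.2, 3.5], "rotation": [0, 0, 0]},
  {"offset": [-0.1, -0.2, 4.4], "rotation": [0, 0, 0]},
  {"offset": [-0.1, -0.2, 4.6], "rotation": [0, 0, 0]},
  {"offset": [-0.1, -0.2, 4.6], "rotation": [0, 0, 0]},
  {"offset": [-0.1, -0.2, 4.6], "rotation": [0, 0, 0]},
])

```text
t: 32.4
position: [639.7, -194.8, 74.2]
tcp_rot: [-2.893, 1.225, -0.002]
force: [-0.2, 0.3, 0.3]
grip_width: 69.7
```

>>> arm_command([
  {"offset": [0, 0, 0], "rotation": [0, 0, 0]},
  {"offset": [0, 0, 0], "rotation": [0, 0, 0]},
  {"offset": [0, 0, 0], "rotation": [0, 0, 0]},
  {"offset": [0, 0, 0], "rotation": [0, 0, 0]},
  {"offset": [0, 0, 0], "rotation": [0, 0, 0]},
], hand=3.0, force=35)

```text
t: 32.9
position: [639.7, -194.8, 74.3]
tcp_rot: [-2.893, 1.225, -0.002]
force: [-0.2, 0.6, 5.6]
grip_width: 44.2
```

>>> arm_command([
  {"offset": [0, 0, -0.5], "rotation": [0, 0, 0]},
  {"offset": [0, 0, -2], "rotation": [0, 0, 0]},
  {"offset": [0, 0, -5], "rotation": [0, 0, 0]},
  {"offset": [0, 0, -9], "rotation": [0, 0, 0]},
  {"offset": [0, 0, -13], "rotation": [0, 0, 0]},
  {"offset": [0, 0, -15], "rotation": [0, 0, 0]},
  {"offset": [0, 0, -15], "rotation": [0, 0, 0]},
  {"offset": [0, 0, -15], "rotation": [0, 0, 0]},
])

```text
t: 33.7
position: [639.1, -194.6, 223.9]
tcp_rot: [-2.893, 1.225, -0.001]
force: [-0.1, 0.0, -2.3]
grip_width: 44.6
```

```bash
python3 - <<'E'
from h import *
from bench import arm
s,c=wcam(arm,"w26"); print(s["position"],s["grip_width"],np.abs(s["qvel"]).max())
go(s,[434.5,-331.8,225],5.2)
E
```

```text
[ 639.13137309 -194.64263882  223.85247884] 44.55870801847663 0.031937272850986596
off cm [-4.39 24.24 -0.12] rot [-0.    -0.001 -0.892] yaw now -45.9 tilt 0.03
```

View pics/w26.png

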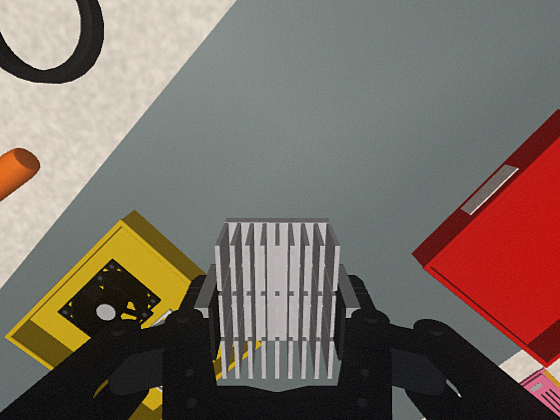

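The heatsink is held level at 44.5 mm. Moving to the red tray.

>>> arm_command([
  {"offset": [-4.4, 24.2, 0], "rotation": [0, 0, -0.892]},
  {"offset": [-4.4, 24.2, 0], "rotation": [0, 0, -0.892]},
  {"offset": [-4.4, 24.2, 0], "rotation": [0, 0, -0.892]},
  {"offset": [-4.4, 24.2, 0], "rotation": [0, 0, -0.892]},
  {"offset": [-4.4, 24.2, 0], "rotation": [0, 0, -0.892]},
  {"offset": [-4.4, 24.2, 0], "rotation": [0, 0, -0.892]},
  {"offset": [-4.4, 24.2, 0], "rotation": [0, 0, -0.892]},
  {"offset": [-4.4, 24.2, 0], "rotation": [0, 0, -0.892]},
])

```text
t: 34.55
position: [435.1, -330.5, 222.4]
tcp_rot: [-3.137, -0.138, 0.001]
force: [-0.4, 0.1, -1.5]
grip_width: 44.4
```

>>> arm_command([
  {"offset": [0, 0, 0], "rotation": [0, 0, 0]},
  {"offset": [0, 0, 0], "rotation": [0, 0, 0]},
  {"offset": [0, 0, 0], "rotation": [0, 0, 0]},
])

```text
t: 34.85
position: [435.6, -330.7, 223.3]
tcp_rot: [-3.138, -0.143, -0.0]
force: [-0.1, 0.4, -2.1]
grip_width: 44.7
```

```bash
python3 - <<'E'
from h import *
from bench import arm
s,c=wcam(arm,"w27"); print(s["position"],s["grip_width"],np.abs(s["qvel"]).max())
go(s,[434.5,-331.8,130],5.2)
E
```

```text
[ 435.59306058 -330.70442764  223.25867777] 44.70339756058588 0.007493867891062978
off cm [-0.12  0.1   9.33] rot [-0.    -0.     0.001] yaw now 5.24 tilt 0.02
```

View pics/w27.png

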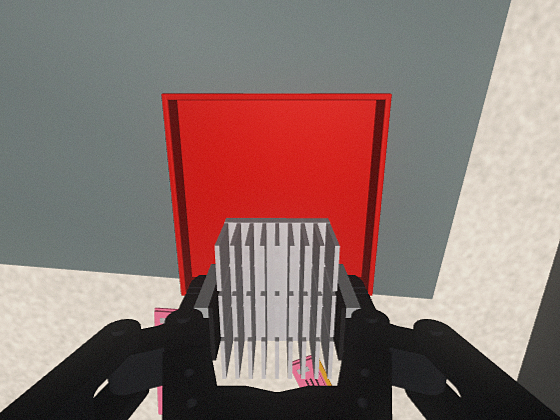

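The heatsink is centred over the red tray (162–391, 94–296). Lowering.

>>> arm_command([
  {"offset": [-0.1, 0.1, 4], "rotation": [0, 0, 0]},
  {"offset": [-0.1, 0.1, 7.5], "rotation": [0, 0, 0]},
  {"offset": [-0.1, 0.1, 10.5], "rotation": [0, 0, 0]},
  {"offset": [-0.1, 0.1, 12.5], "rotation": [0, 0, 0]},
  {"offset": [-0.1, 0.1, 13.8], "rotation": [0, 0, 0]},
  {"offset": [-0.1, 0.1, 14], "rotation": [0, 0, 0]},
  {"offset": [-0.1, 0.1, 14], "rotation": [0, 0, 0]},
  {"offset": [-0.1, 0.1, 14], "rotation": [0, 0, 0]},
])

```text
t: 35.7
position: [434.8, -333.0, 84.7]
tcp_rot: [3.137, 0.143, 0.003]
force: [0.0, 0.0, -0.8]
grip_width: 44.1
```

>>> arm_command([
  {"offset": [0, 0, 0.1], "rotation": [0, 0, 0]},
  {"offset": [0, 0, 0.15], "rotation": [0, 0, 0]},
  {"offset": [0, 0, 0.15], "rotation": [0, 0, 0]},
])

```text
t: 36.0
position: [434.1, -332.7, 82.3]
tcp_rot: [3.138, 0.143, 0.001]
force: [-0.2, 0.7, -1.9]
grip_width: 44.4
```

>>> arm_command([
  {"offset": [0, 0, 0.15], "rotation": [0, 0, 0]},
  {"offset": [0, 0, 0.3], "rotation": [0, 0, 0]},
  {"offset": [0, 0, 0.3], "rotation": [0, 0, 0]},
])

```text
t: 36.3
position: [433.8, -332.5, 78.6]
tcp_rot: [-3.138, -0.143, 0.001]
force: [-0.5, -0.6, -0.6]
grip_width: 44.3
```

>>> arm_command([
  {"offset": [0, 0, 0.05], "rotation": [0, 0, 0]},
  {"offset": [0, 0, 0.1], "rotation": [0, 0, 0]},
  {"offset": [0, 0, 0.1], "rotation": [0, 0, 0]},
])

```text
t: 36.6
position: [433.9, -332.5, 77.8]
tcp_rot: [-3.138, -0.143, 0.0]
force: [0.0, -0.8, -0.5]
grip_width: 44.5
```

>>> arm_command([
  {"offset": [0, 0, 0.05], "rotation": [0, 0, 0]},
  {"offset": [0, 0, 0.1], "rotation": [0, 0, 0]},
  {"offset": [0, 0, 0.1], "rotation": [0, 0, 0]},
])

```text
t: 36.9
position: [434.0, -332.6, 77.2]
tcp_rot: [3.138, 0.143, 0.0]
force: [-1.7, 1.7, 3.1]
grip_width: 44.2
```

>>> arm_command([
  {"offset": [0, 0, 0.05], "rotation": [0, 0, 0]},
  {"offset": [0, 0, 0.05], "rotation": [0, 0, 0]},
  {"offset": [0, 0, 0.05], "rotation": [0, 0, 0]},
])

```text
t: 37.2
position: [434.0, -332.6, 77.2]
tcp_rot: [3.138, 0.143, 0.0]
force: [-4.5, 2.4, 8.6]
grip_width: 44.4
```

Contact at 9 N. Releasing.

>>> arm_command([
  {"offset": [0, 0, 0], "rotation": [0, 0, 0]},
  {"offset": [0, 0, 0], "rotation": [0, 0, 0]},
  {"offset": [0, 0, 0], "rotation": [0, 0, 0]},
  {"offset": [0, 0, -0.5], "rotation": [0, 0, 0]},
  {"offset": [0, 0, -2], "rotation": [0, 0, 0]},
  {"offset": [0, 0, -6], "rotation": [0, 0, 0]},
  {"offset": [0, 0, -11], "rotation": [0, 0, 0]},
  {"offset": [0, 0, -16], "rotation": [0, 0, 0]},
], hand=6.5)

```text
t: 38.0
position: [433.7, -332.1, 239.3]
tcp_rot: [-3.138, -0.143, -0.001]
force: [1.3, -0.9, -0.2]
grip_width: 64.8
```

>>> arm_command([
  {"offset": [0, 0, -4], "rotation": [0, 0, 0]},
  {"offset": [-2, 5, -7], "rotation": [0, 0, 0]},
  {"offset": [-4, 8, -7], "rotation": [0, 0, 0]},
  {"offset": [-4, 8, -7], "rotation": [0, 0, 0]},
])

```text
t: 38.4
position: [396.8, -422.7, 309.1]
tcp_rot: [3.133, 0.126, 0.0]
force: [-0.4, -0.6, -0.7]
grip_width: 64.8
```

```bash
python3 - <<'E'
from h import *
from bench import arm
s,c=wcam(arm,"w28"); print(s["position"],s["force"],s["grip_width"])
for n in ["top","scene"]:
    cc=arm.camera(n); cv2.imwrite(f"pics/{n}9.png",cc["img"][:,:,::-1])
E
```

```text
[ 396.82895345 -422.68386275  309.0773585 ] [-0.35787802 -0.624573   -0.69628808] 64.83009340456162
```

View pics/w28.png

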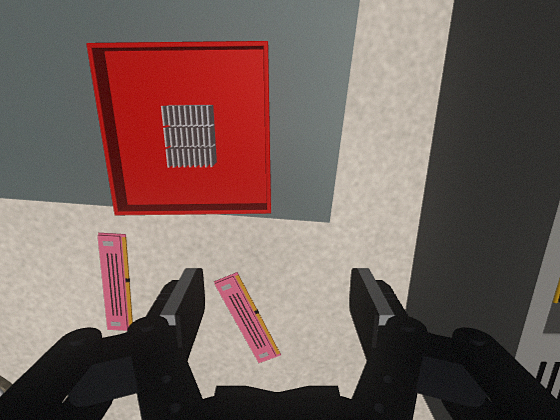

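View pics/top9.png

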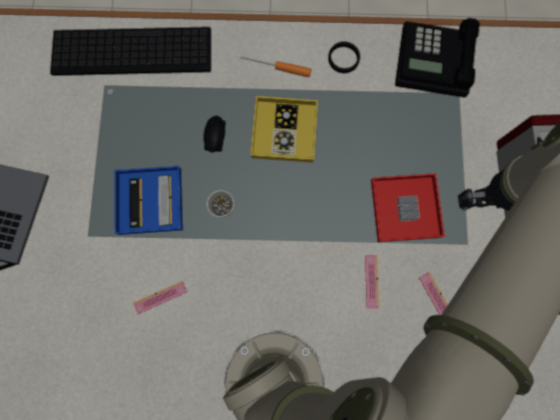

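View pics/scene9.png

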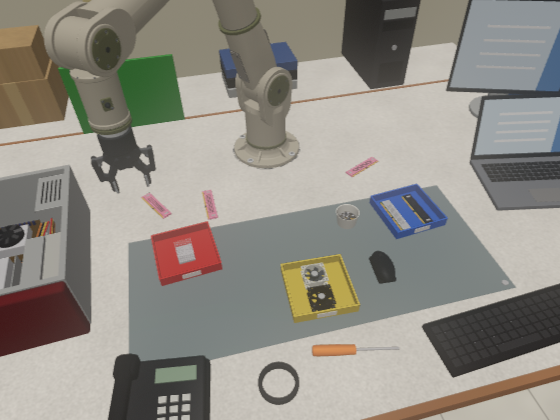

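All three views agree. Both modules are in blue (135,202) and (165,200), both fans in yellow (286,116) and (284,141), and the heatsink is in red (409,208). The mouse (214,134) and tub (220,203) are at the same pixels as at the start. The arm is settled and clear.

>>> arm_command([
  {"offset": [0, 0, 0], "rotation": [0, 0, 0]},
  {"offset": [0, 0, 0], "rotation": [0, 0, 0]},
  {"offset": [0, 0, 0], "rotation": [0, 0, 0]},
])

```text
t: 38.85
position: [401.9, -415.0, 306.4]
tcp_rot: [-3.138, -0.145, 0.0]
force: [0.4, 0.6, -0.1]
grip_width: 65.1
```

```bash
python3 -c "
from bench import arm
s=arm.sense();print(s['t'],s['force']);print(arm.hand_in())"
```

```text
38.85 [ 0.37611125  0.60439938 -0.12703741]
the job is handed in; nothing more can be done
None
```

All five parts are sorted and the job is handed in at t = 38.9 s, well under the 125 s limit. I placed them in the order asked: both memory modules in the blue tray, both fans in the yellow and the heatsink in the red. Each was lowered until the tray floor pushed back with 7–13 N, and only then released.

The last wrist, top and scene pictures show every part lying flat, the same way up as before, and not touching another part. The mouse and screw tub are at the same pixels in the top view as at the start. The pink look-alikes were not used, and the gripper is clear of everything. No check failed; the measured TCP height varied by 1–3 mm between moves, so I judged each set-down by contact force rather than height.

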